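Load the leaning sample magazine at the microscope bench

ROBOT

A 6-joint arm with a two-finger parallel gripper is mounted at the origin on the work surface. World frame = base frame: x ahead of the robot, y to its left, z up, the work surface at z = 0. Lengths are in m, angles in rad, forces in N, time in s.
With the tool pointing down it reaches from about 0.225 to 0.875 m from the base axis. Payload 3.4 kg.
Tool frame: the origin (TCP) lies midway between the tips of the shut fingers; the grasp point (between the pads) lies 19 mm behind it; z points along the fingers, y is the direction in which the jaws open and shut (so a half turn about z gives the same grasp; the last joint's range is limited). The gripper opens to 85 mm and grips with 20 to 120 N. Pads are 22 mm wide; open, the fingers measure 114 mm over their backs; the gripper's body (76 mm by 85 mm) begins 54 mm behind the grasp point. The pads swing forward as they close: fully open they stand 13 mm farther back than shut.
Start: joints at [1.193, 0.276, 1.505, -0, 1.361, -0.121], TCP at [0.146, 0.556, 0.231] pointing down, gripper open.
Joint ranges: [-2.89, 2.89], [-0.75, 2.08], [0.22, 2.7], [-1.18, 4.32], [0.11, 2.71], [-2.7, 2.7]. Speed limits (rad/s): [2.57, 2.57, 3.14, 3.14, 3.14, 3.14].

INTERFACE

Orientations are given as [roll, pitch, yaw] about the fixed x, y, z axes, in that order (R = Rz(yaw) Ry(pitch) Rx(roll)).
In Python, from cell import r gives the robot as it stands. The module is installed in compiled form; this text tells all that it offers.
- The arm moves only by the tool jog_arm, never from a script. Its argument "targets" is a list of rows, each a list of 2 entries, a list of its own where there are three numbers: the shift along the world's x, y, z in m, then the turn about the world's z in units of 10 degrees (1.0 is 10 degrees). In form: [[[tx, ty, tz], spin], ...]. A call has 1 to 8 rows; each row shifts and turns the pose as measured when the row begins; what a row does not reach is not made up. A row lasts 1/8 s, in which the tool goes at most 62.5 mm and 10.7 degrees, less where a joint would pass 70% of its speed; a pose out of reach is approached as far as the arm can. A call is refused whole if a number of a shift passes 0.0625 or a number of a turn 1, either way. A call with a gripper value outside its range is refused whole. "fingers" is the opening in per cent of the stroke, from 0 (shut) to 100 (fully open), set as the call begins (left out, the last holds). The fingers move at their own pace and stop on an object; "newtons" is the grip in N (left out, the last holds). Time passes only in rows, so rows that do not move let the fingers close. It gives the time, the measured TCP pose, the force and the opening at its end, in the units of the state.
- r.read_state(): the state, without advancing time (a new reading comes with each control period).
- r.read_camera(name): name is "scene" or "top"; returns the picture (480x640x3 uint8, red, green, blue); there is no depth.
- r.camera_model(name): a dict with "vertical_fov" (degrees; the focal length in pixels is half the picture's height over the tangent of half this angle, whatever the lens; pixels are square), "cx", "cy" (the principal point, pixels), "extrinsics" (4x4, takes a point from camera to world coordinates). Camera axes: x right, y down, z forward; pixel columns grow to the right and rows downward; lengths in m; the calibration is good to about 2 mm. A picture is of the moment at which its call begins. camera_model takes no time and is no camera call.
- r.sign_off(): hands the job in, once; it reports no verdict.
The state is a dict: "t": time; "joint_pos": joint angles; "qvel": joint speeds; "effort": joint torques, N m; "tool_pos": TCP position; "eef_rot": TCP orientation; "force": force on the tool from outside, world axes, zero at the start; "moment": the same for the moment, N m; "width": finger opening in m.
Only numpy, scipy, OpenCV 4.12 (cv2) and the standard library are available. Lean on these libraries where they do the work, as an engineer would, in place of code of your own. Each camera call takes 0.05 s, during which the arm holds its last target.

TASK

Load both sample cassettes from the steel tray into the leaning spring magazine, boss up, for the next microscope run: the one with the round boss first, then the one with the bar-shaped boss on top of it. Push each one down along the column against the spring until the side latches snap over it and hold it down by themselves, the first before the second is put in. Leave the jar, the dish and the slide box where they stand.

Things in the scene. Friction and masses are not known exactly. Their poses are not given: they have to be found in the camera images.
- column: The magazine's aluminium column, leaning 30 deg from vertical, mouth up and towards the robot. Origin: centre of the mouth's rim, 104 mm above the bench. z points out of the mouth along the column (press along -z); y is level. Channel 38.5 mm (x) by 42.5 mm (y), walls 3.5 mm, rim flared over its top 4 mm to 46 by 50 mm. A cassette goes in with its z and y along these z and y, or turned half round about z.
- follower (a joint): Sprung platform in the column, m it has been pushed down (0 to 0.060). At 0 its top is 10.5 mm below the rim. Its spring pushes back with 2 N at 0, rising 1.3 N per 10 mm: about 5.8 N with one cassette latched, 8.9 N with both. Forcing the latches aside in the first 6 mm adds to this; a push can take up to about 20 N.
- latch_l (a joint): Sprung steel latch through the +y wall, m pushed back (0 to 0.0065). It sticks 4.7 mm into the channel. Its sloping top gives way to a cassette pushed down; its flat underside, 16 mm below the rim, snaps over the top face of the cassette's 24 mm body once the body is wholly below it. No release.
- latch_r (a joint): The same latch in the -y wall. A cassette just put in the mouth rests on the latch slopes, underside about 10 mm below the rim. Latched: underside 40 mm below the rim, boss top 4 mm above the rim. Push 2 to 3 mm beyond that and let go: it rises back against the latches. The next cassette pushes the first down another 24 mm.
- cassette_round: White sample cassette with a ROUND boss: body 36 mm (x) by 40 mm (y) by 24 mm high, hollow below to take the boss of a cassette under it; on its top centre a round boss 18 mm in diameter, 20 mm high (44 mm in all). 55 to 100 g. Origin: centre of its underside, z up through the boss. Stands in the tray at the start.
- cassette_bar: White sample cassette with a BAR-shaped boss: the same 36 (x) by 40 (y) by 24 mm body; the boss is a bar 28 mm long (x), 12 mm wide (y) and 20 mm high. Origin and axes as for the other cassette. Stands in the tray at the start.
- tray: Shallow steel tray, 130 (x) by 220 (y) mm, floor 3 mm thick, rim 12 mm high, fixed to the bench. Origin: centre of its underside. The two cassettes stand in it about 100 mm apart along its y; which is on which side varies.
- jar: Bystander: amber glass jar with black cap, 54 mm in diameter, 60 mm high. Origin: centre of underside.
- dish: Bystander: closed glass dish, 90 mm in diameter, 17 mm high. Origin: centre of underside.
- slidebox: Bystander: grey plastic slide box, 87 by 67 by 32 mm. Origin: centre of underside.

How it is judged:
On the way, in this order (a step that is already met when the one before it is completed fails the run):
1. the round-boss cassette is pushed in and held by the latches, the fingers off it, before the other one is put to the mouth (z of cassette_round in the frame of column between -0.043 and -0.037 m and x of cassette_round in the frame of column between -0.005 and 0.005 m and y of cassette_round in the frame of column between -0.005 and 0.005 m and angle between the z axis of cassette_round and the z axis of column, either way round below 0.12 rad and contact force between the fingers and cassette_round below 0.3 N and linear speed of cassette_round below 0.02 m/s and distance between cassette_bar and column above 0.06 m), for 0.2 s.
2. the bar-boss cassette is pushed in on top of it and held by the latches, the fingers off it (z of cassette_round in the frame of column between -0.067 and -0.061 m and x of cassette_round in the frame of column between -0.005 and 0.005 m and y of cassette_round in the frame of column between -0.005 and 0.005 m and angle between the z axis of each of cassette_round, cassette_bar and the z axis of column, either way round below 0.12 rad and contact force between the fingers and cassette_round below 0.3 N and linear speed of each of cassette_round, cassette_bar below 0.02 m/s and z of cassette_bar in the frame of column between -0.043 and -0.037 m and x of cassette_bar in the frame of column between -0.005 and 0.005 m and y of cassette_bar in the frame of column between -0.005 and 0.005 m and contact force between the fingers and cassette_bar below 0.3 N), for 0.2 s.
At the end, for the whole second after the job is handed in: Undersides 40 mm (bar-boss cassette) and 64 mm (round-boss one, below it) under the column's rim, each within 3 mm; both centred within 5 mm, boss up the column within 7 degrees, held by the latches, at rest, untouched; jar, dish and slide box within 20 mm of their starts (all of step 2 and distance of each of jar, dish, slidebox from where it was at the start of the episode below 0.02 m).
It fails at once if the jar is knocked over or pushed away (distance of jar from where it was at the start of the episode above 0.03 m or angle between jar's own z axis and vertical above 0.5 rad).
It fails at once if the dish is knocked over or pushed away (distance of dish from where it was at the start of the episode above 0.03 m or angle between dish's own z axis and vertical above 0.5 rad).
It fails at once if the slide box is knocked over or pushed away (distance of slidebox from where it was at the start of the episode above 0.03 m or angle between slidebox's own z axis and vertical above 0.5 rad).
It also fails if it takes over 72 s, if anything falls off the work surface, if the arm or the gripper's body presses on something with over 40 N, if the wrist force passes 120 N, or if a joint passes its speed limit or range.

## Working session

There is one attempt and no reset: what is moved stays moved. The work goes in short steps, Python scripts to look and compute and a tool call to move; the robot and the scene stay as the last step left them, time stands still between calls to the robot, and variables do not carry over. Pictures are saved under pics/ and viewed, and the job is handed in when it is done.

Besides the shell and the picture viewer there is one more tool, called after "Call:" as a command line: name --argument value ..., lists and objects as JSON in quotes. jog_arm: Moves the arm, as the interface text tells. Its arguments: {"type":"object","properties":{"targets":{"type":"array"},"fingers":{"type":"number"},"newtons":{"type":"number"}},"required":["targets"]}

```bash
mkdir -p pics; ls; python3 - <<'E'
from cell import r
import cv2, numpy as np
np.set_printoptions(precision=4,suppress=True)
print(r.read_state())
for n in ("scene","top"):
    im=r.read_camera(n); cv2.imwrite(f"pics/{n}0.png",im[:,:,::-1]); print(n,r.camera_model(n))
E
```

```text
pics
{'t': 0.0, 'joint_pos': array([ 1.193 ,  0.2766,  1.5061, -0.    ,  1.3607, -0.121 ]), 'qvel': array([-0.0003, -0.0002,  0.0009,  0.0006, -0.0015,  0.0003]), 'effort': array([ -0.0011, -41.6774, -24.581 ,  -0.0002,   0.0107,   0.    ]), 'tool_pos': array([0.1459, 0.5556, 0.2304]), 'eef_rot': array([-3.1397, -0.0002,  2.8848]), 'force': array([-0.5017,  1.0998, -0.3064]), 'moment': array([ 0.0373, -0.0148, -0.0056]), 'width': 0.0851998255370074}
scene {'vertical_fov': 51.78974009399393, 'cx': 314.6640479817112, 'cy': 236.0386658274203, 'extrinsics': array([[ 0.7522,  0.4246, -0.5039,  1.0563],
       [ 0.6587, -0.5055,  0.5573, -0.4509],
       [-0.018 , -0.7511, -0.6599,  0.659 ],
       [ 0.    ,  0.    ,  0.    ,  1.    ]])}
top {'vertical_fov': 42.75928458058851, 'cx': 326.61394794916936, 'cy': 249.54197532998973, 'extrinsics': array([[ 0.0856, -0.9715,  0.2208,  0.38  ],
       [-0.9963, -0.084 ,  0.0166,  0.015 ],
       [ 0.0024, -0.2214, -0.9752,  1.1235],
       [ 0.    ,  0.    ,  0.    ,  1.    ]])}
```

View pics/scene0.png

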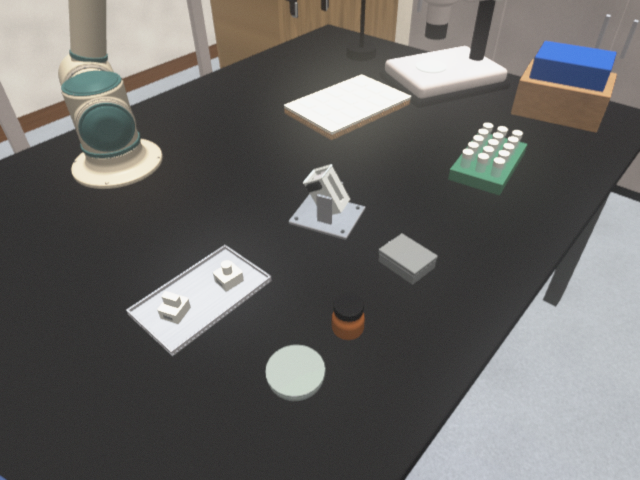

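View pics/top0.png

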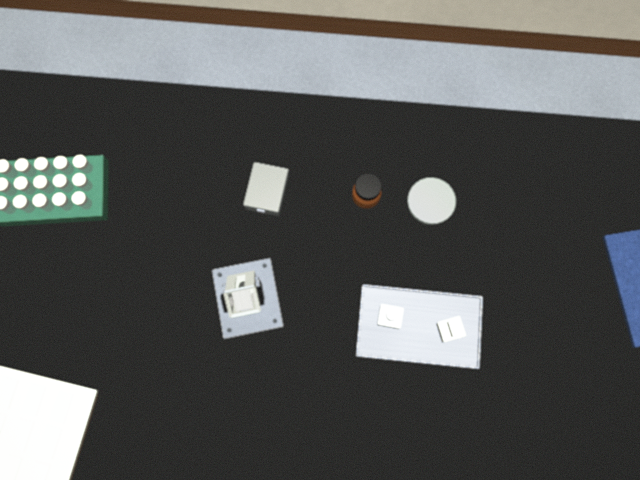

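The scene view shows the tray (about 200,295) holding the bar cassette (175,305) and the round one (228,273). The magazine is at (328,205), with its mouth towards the robot. In the top view the cassettes are at (390,316) round and (452,329) bar, and the column is at (240,295). I'll zoom in next.

```bash
python3 - <<'E'
import cv2,numpy as np
t=cv2.imread('pics/top0.png'); s=cv2.imread('pics/scene0.png')
def c(im,x,y,w,h,k): return cv2.resize(im[y:y+h,x:x+w],None,fx=k,fy=k,interpolation=cv2.INTER_CUBIC)
cv2.imwrite('pics/z1.png',c(t,350,275,140,105,5.7)); cv2.imwrite('pics/z2.png',c(t,200,250,100,75,8))
cv2.imwrite('pics/z3.png',c(s,280,155,100,75,8)); cv2.imwrite('pics/z4.png',c(s,120,240,160,110,5))
E
```

```text
(no output)
```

View pics/z1.png

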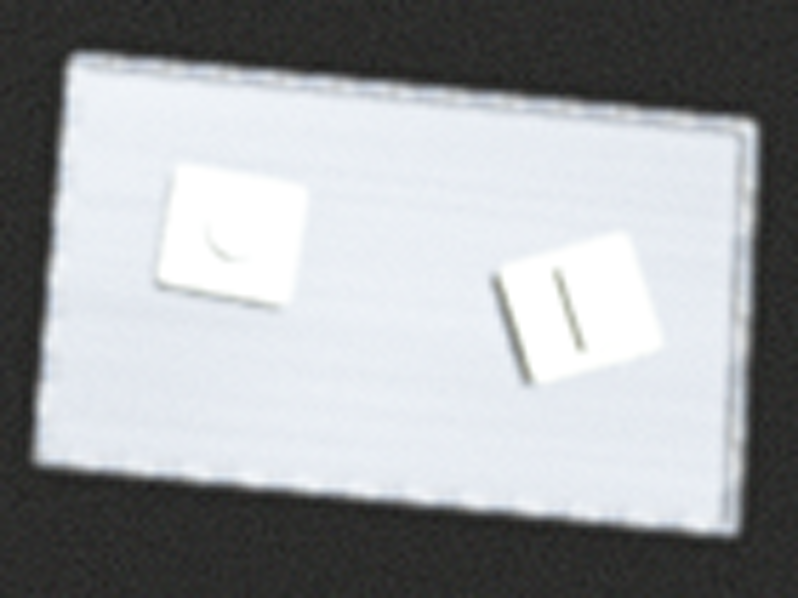

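View pics/z2.png

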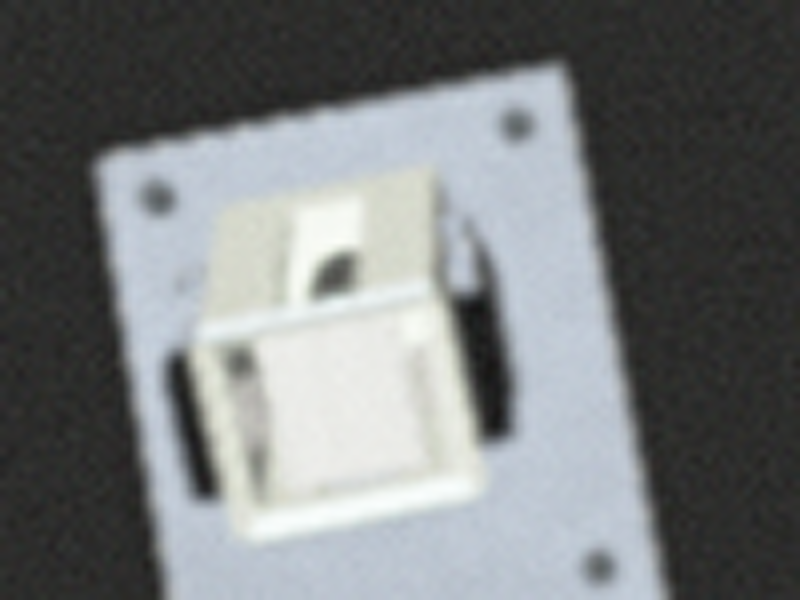

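View pics/z3.png

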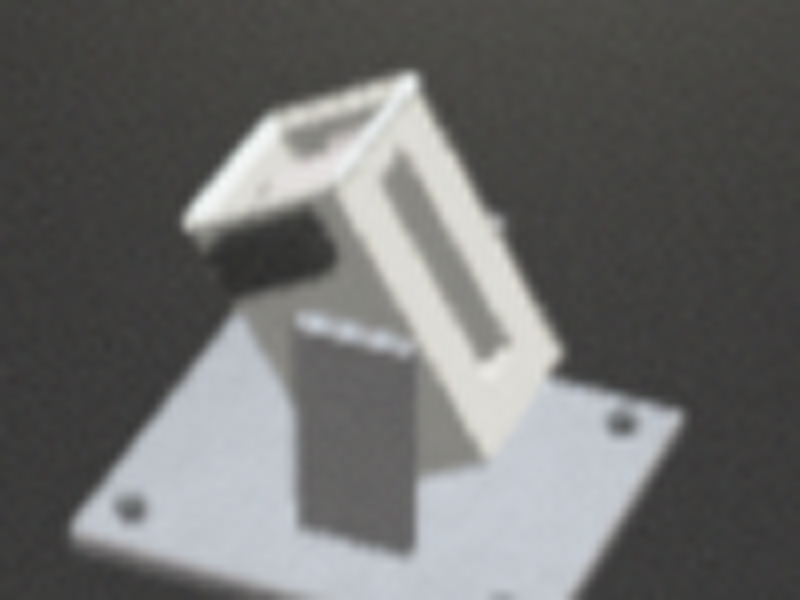

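View pics/z4.png

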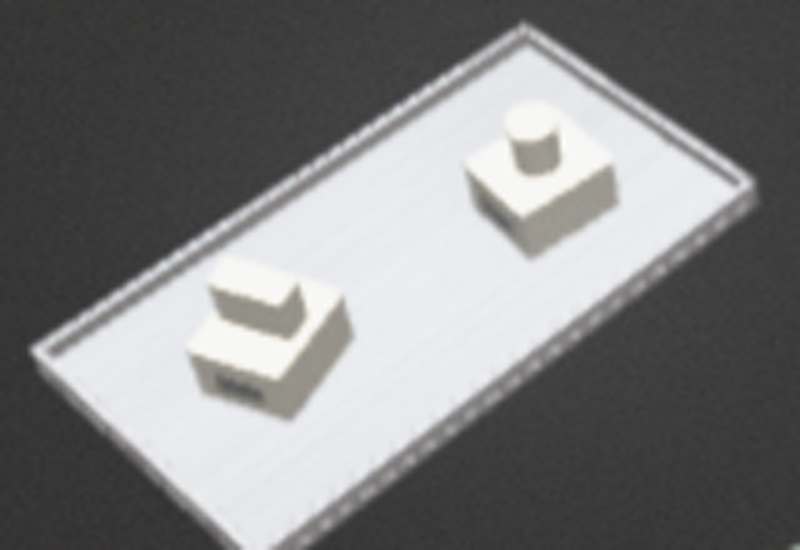

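```bash
cat > h.py <<'E'
import cv2,numpy as np
from cell import r
np.set_printoptions(precision=4,suppress=True)
def cam(n):
    m=r.camera_model(n); f=240/np.tan(np.radians(m['vertical_fov'])/2); return f,m['cx'],m['cy'],np.array(m['extrinsics'])
def ray(n,uv):
    f,cx,cy,E=cam(n); d=E[:3,:3]@np.array([(uv[0]-cx)/f,(uv[1]-cy)/f,1.]); return E[:3,3],d/np.linalg.norm(d)
def onz(n,uv,z):
    o,d=ray(n,uv); return o+d*(z-o[2])/d[2]
def two(a,b):
    (o1,d1),(o2,d2)=ray('top',a),ray('scene',b)
    s=np.linalg.lstsq(np.c_[d1,-d2],o2-o1,rcond=None)[0]; p,q=o1+s[0]*d1,o2+s[1]*d2
    return (p+q)/2,np.linalg.norm(p-q)
def proj(n,p):
    f,cx,cy,E=cam(n); q=E[:3,:3].T@(np.array(p)-E[:3,3]); return q[0]/q[2]*f+cx,q[1]/q[2]*f+cy
E
python3 - <<'E'
from h import *
t=cv2.imread('pics/top0.png')
b=t[:,:,0].astype(int);rr=t[:,:,2].astype(int)
print(t[330,420],t[316,390],t[329,458])
g=cv2.resize(t[290:350,370:475],None,fx=8,fy=8,interpolation=cv2.INTER_CUBIC)[:,:,2]
m=(g>247).astype(np.uint8)
m=cv2.morphologyEx(m,cv2.MORPH_OPEN,np.ones((9,9)));m=cv2.morphologyEx(m,cv2.MORPH_CLOSE,np.ones((41,41)))
cs,_=cv2.findContours(m,0,2)
for c in cs:
    if cv2.contourArea(c)<5000: continue
    for box in [cv2.boxPoints(cv2.minAreaRect(c)), cv2.approxPolyDP(c,20,True)[:,0].astype(float)]:
        W=np.array([onz('top',((u+.5)/8-.5+370,(v+.5)/8-.5+290),0.027) for u,v in box])
        print(W[:,:2]); e=np.roll(W,-1,0)-W; print('c',W.mean(0),'len',np.linalg.norm(e,axis=1),'ang',np.degrees(np.arctan2(e[:,1],e[:,0])))
cv2.imwrite('pics/m.png',m*255)
# tray corners in z1
for uv in [(68,52),(762,118),(742,538),(33,465)]:
    print('tray',onz('top',((uv[0]+.5)/5.7-.5+350,(uv[1]+.5)/5.7-.5+275),0.012))
# scene: cassette labelled faces (z4 offset 120,240 x5)
Z=lambda u,v,z: onz('scene',((u+.5)/5-.5+120,(v+.5)/5-.5+240),z)
print('round top left,front,right',Z(467,165,.027),Z(527,215,.027),Z(615,165,.027))
print('bar top left,front,right',Z(189,350,.027),Z(290,383,.027),Z(350,298,.027))
print('round boss top centre',Z(532,116,.047))
E
```

```text
[245 240 236] [255 255 255] [255 255 255]
[[ 0.5144 -0.1748]
 [ 0.5296 -0.2145]
 [ 0.4932 -0.2267]
 [ 0.4782 -0.1873]]
c [ 0.5038 -0.2008  0.027 ] len [0.0425 0.0384 0.0422 0.0383] ang [ -69.0156 -161.4143  110.8573   19.0613]
[[ 0.5276 -0.2126]
 [ 0.5141 -0.1758]
 [ 0.4799 -0.1887]
 [ 0.4941 -0.2255]]
c [ 0.504  -0.2007  0.027 ] len [0.0392 0.0366 0.0394 0.0359] ang [ 110.1416 -159.3904  -68.8347   20.9563]
[[ 0.5007 -0.068 ]
 [ 0.5383 -0.0718]
 [ 0.5347 -0.1138]
 [ 0.4972 -0.1097]]
c [ 0.5177 -0.0908  0.027 ] len [0.0378 0.0422 0.0377 0.0418] ang [ -5.9053 -94.9364 173.6174  85.1333]
[[ 0.5372 -0.0724]
 [ 0.5022 -0.0689]
 [ 0.4979 -0.1088]
 [ 0.5334 -0.1121]]
c [ 0.5177 -0.0905  0.027 ] len [0.0352 0.0401 0.0357 0.0398] ang [174.2839 -96.2795  -5.2869  84.4787]
tray [ 0.5731 -0.0354  0.012 ]
tray [ 0.5709 -0.2589  0.012 ]
tray [ 0.4378 -0.2566  0.012 ]
tray [ 0.4413 -0.0341  0.012 ]
round top left,front,right [ 0.4994 -0.1095  0.027 ] [ 0.5347 -0.1118  0.027 ] [ 0.5402 -0.075   0.027 ]
bar top left,front,right [ 0.4952 -0.2259  0.027 ] [ 0.5326 -0.2127  0.027 ] [ 0.518  -0.1765  0.027 ]
round boss top centre [ 0.5159 -0.0894  0.047 ]
```

```bash
python3 - <<'E'
from h import *
T=lambda u,v:((u+.5)/8-.5+200,(v+.5)/8-.5+250)
S=lambda u,v:((u+.5)/8-.5+280,(v+.5)/8-.5+155)
# outer rim corners: top (left=+y,right=-y, upper=far)
P={}
for k,a,b in [('far+y',(195,330),(265,113)),('far-y',(437,290),(413,78)),('near+y',(240,540),(185,222)),('near-y',(490,492),(340,190))]:
    p,e=two(T(*a),S(*b)); P[k]=p; print(k,p,e)
c=sum(P.values())/4; print('c',c)
for a,b in [('far+y','far-y'),('near+y','near-y'),('near+y','far+y'),('near-y','far-y')]:
    d=P[b]-P[a]; print(a,b,d,np.linalg.norm(d),np.degrees(np.arctan2(d[1],d[0])),np.degrees(np.arcsin(d[2]/np.linalg.norm(d))))
# base plate corners, bench holes
for uv in [(92,158),(565,62)]: print('plate',onz('top',T(*uv),0.005))
t=cv2.imread('pics/top0.png')
for uv in [(157,197),(516,124),(599,567)]: print('hole',onz('top',T(*uv),0.005))
E
```

```text
far+y [0.5109 0.1804 0.1128] 0.04041727049459212
far-y [0.5411 0.1529 0.139 ] 0.024361411294593675
near+y [0.4769 0.1782 0.0633] 0.029774731448809235
near-y [0.5114 0.1486 0.0946] 0.039869021267971524
c [0.5101 0.165  0.1024]
far+y far-y [ 0.0302 -0.0275  0.0262] 0.04850083757758659 -42.28725899246952 32.6778155676956
near+y near-y [ 0.0345 -0.0296  0.0313] 0.0551796186217264 -40.59390545353575 34.51316032267195
near+y far+y [0.034  0.0022 0.0495] 0.060095141799846846 3.708463401460891 55.46114906520062
near-y far-y [0.0297 0.0043 0.0444] 0.05359923377108954 8.284273142126128 55.97876448424203
plate [0.5773 0.2446 0.005 ]
plate [0.6094 0.1376 0.005 ]
hole [0.5695 0.2284 0.005 ]
hole [0.5938 0.1474 0.005 ]
hole [0.4931 0.1175 0.005 ]
```

View pics/m.png

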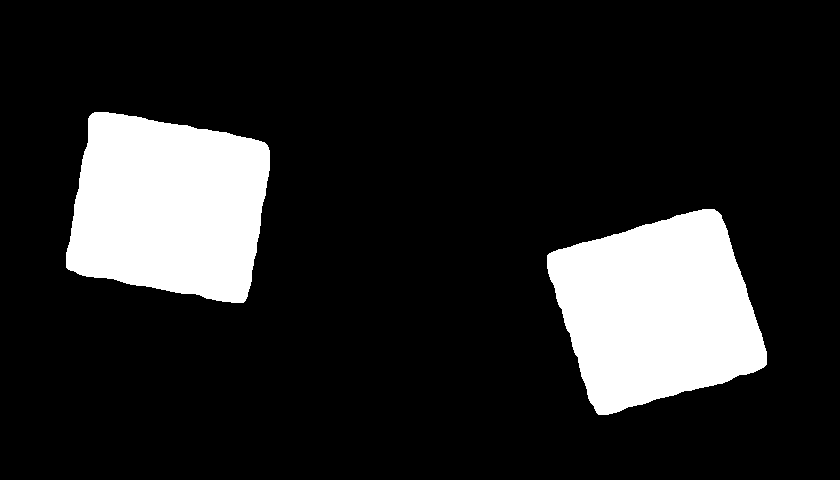

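```bash
python3 - <<'E'
from h import *
T=lambda u,v:((u+.5)/8-.5+200,(v+.5)/8-.5+250)
S=lambda u,v:((u+.5)/8-.5+280,(v+.5)/8-.5+155)
P={}
for k,a,b in [('far+y',(195,330),(413,76)),('far-y',(437,290),(340,190)),('near+y',(240,540),(265,113)),('near-y',(490,492),(185,222))]:
    p,e=two(T(*a),S(*b)); P[k]=p; print(k,p,e)
c=sum(P.values())/4; print('c',c)
for a,b in [('far-y','far+y'),('near-y','near+y'),('far+y','near+y'),('far-y','near-y')]:
    d=P[b]-P[a]; print(a,b,d,np.linalg.norm(d),np.degrees(np.arctan2(d[1],d[0])),np.degrees(np.arcsin(d[2]/np.linalg.norm(d))))
# plane-based centre: rim corners at known heights
# candidate model check
for yaw in (10,12,14,16,18):
  ps=[np.degrees(0)]
E
```

```text
far+y [0.5229 0.1952 0.1146] 0.0023715658095771037
far-y [0.5372 0.1478 0.1112] 0.0010205713727895948
near+y [0.4826 0.1843 0.0921] 0.002429782553815375
near-y [0.4982 0.1343 0.0917] 0.0006129814530373396
c [0.5102 0.1654 0.1024]
far-y far+y [-0.0144  0.0474  0.0034] 0.049622460272700106 106.85891882605407 3.92293752557342
near-y near+y [-0.0156  0.05    0.0004] 0.05241643613582093 107.34882493654615 0.49179784833727264
far+y near+y [-0.0403 -0.0109 -0.0225] 0.047398824111512396 -164.87162163355373 -28.33271311669285
far-y near-y [-0.039  -0.0135 -0.0196] 0.04568119787306833 -160.8555646557091 -25.33862060954329
```

Call:
jog_arm --targets '[[[0.03,-0.052,0],0.12],[[0.03,-0.052,0],0.12],[[0.03,-0.052,0],0.12],[[0.03,-0.052,0],0.12],[[0.03,-0.052,0],0.12],[[0.03,-0.052,0],0.12],[[0.03,-0.052,0],0.12],[[0.03,-0.052,0],0.12]]' --fingers 100

```text
t: 1.1
tool_pos: [0.3886, 0.1299, 0.2276]
eef_rot: [-3.139, 0.001, 3.068]
force: [0.6, 1.0, 1.2]
width: 0.0855
```

Call:
jog_arm --targets '[[[0.03,-0.052,0],-0.1],[[0.03,-0.052,0],0],[[0.03,-0.052,-0.01],0],[[0.03,-0.052,-0.03],0],[[0.008,-0.012,-0.04],0],[[0,0,0],0]]'

```text
t: 1.85
tool_pos: [0.5179, -0.097, 0.1476]
eef_rot: [-3.14, 0.003, 3.042]
force: [0.2, 1.2, 0.6]
width: 0.0852
```

Call:
jog_arm --targets '[[[0,0.0065,-0.02],0],[[0,0,-0.045],0],[[0,0,-0.04],0],[[0,0,0],0]]' --fingers 72 --newtons 20

```text
t: 2.35
tool_pos: [0.5203, -0.088, 0.0468]
eef_rot: [-3.14, 0.012, 3.045]
force: [0.6, 0.8, 0.0]
width: 0.0615
```

Call:
jog_arm --targets '[[[-0.003,-0.0025,-0.015],0],[[0,0,-0.02],0],[[0,0,0],0]]'

```text
t: 2.72
tool_pos: [0.5207, -0.0907, 0.016]
eef_rot: [-3.138, 0.021, 3.046]
force: [0.7, -0.1, 0.4]
width: 0.0616
```

```bash
python3 - <<'E'
from h import *
s=r.read_camera('scene');cv2.imwrite('pics/a1.png',cv2.resize(s[200:350,100:300],None,fx=4,fy=4,interpolation=cv2.INTER_CUBIC)[:,:,::-1])
print(r.read_state())
E
```

```text
{'t': 2.775, 'joint_pos': array([-0.3045,  0.4108,  1.9165,  0.0009,  0.7908, -1.7808]), 'qvel': array([-0.0027, -0.0097, -0.0159,  0.0005, -0.0026,  0.0027]), 'effort': array([ -0.0078, -40.3443, -15.7493,  -0.0007,  -0.0614,  -0.0007]), 'tool_pos': array([ 0.5215, -0.0909,  0.0167]), 'eef_rot': array([-3.1373,  0.023 ,  3.0465]), 'force': array([-0.2569, -0.0159, -0.7452]), 'moment': array([-0.0412, -0.0031, -0.0175]), 'width': 0.061187593083370684}
```

View pics/a1.png

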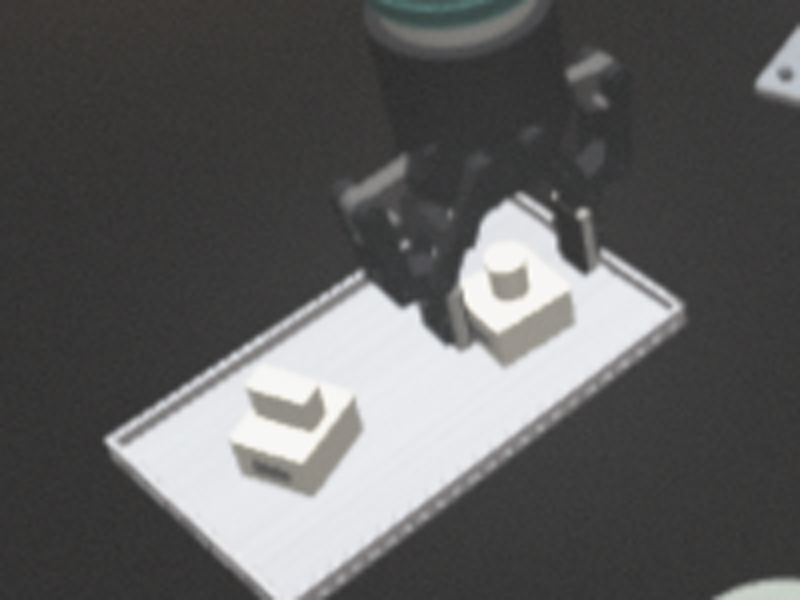

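The fingers straddle the round cassette (about 510,290 in the crop) and the bar one is untouched at 290,430. I'll close on the body to square it up and check its width.

Call:
jog_arm --targets '[[[-0.002,0,0],0],[[0,0,0],0],[[0,0,0],0],[[0,0,0],0]]' --fingers 0

```text
t: 3.28
tool_pos: [0.521, -0.0915, 0.0195]
eef_rot: [-3.136, 0.028, 3.046]
force: [0.5, 0.2, -1.3]
width: 0.039
```

Call:
jog_arm --targets '[[[0,0,0],0],[[0,0,0],0],[[-0.004,0.0005,0.012],0],[[0,0,0],0]]' --fingers 65

```text
t: 3.78
tool_pos: [0.5169, -0.091, 0.0324]
eef_rot: [-3.136, 0.028, 3.047]
force: [0.9, -0.7, -0.0]
width: 0.0551
```

```bash
python3 - <<'E'
from h import *
s=r.read_camera('scene');cv2.imwrite('pics/a2.png',cv2.resize(s[200:350,120:280],None,fx=5,fy=5,interpolation=cv2.INTER_CUBIC)[:600,:,::-1])
print(r.read_state())
E
```

```text
{'t': 3.825, 'joint_pos': array([-0.3074,  0.3824,  1.914 ,  0.0009,  0.8173, -1.7837]), 'qvel': array([ 0.0012,  0.0114,  0.0058,  0.0002, -0.0052,  0.0005]), 'effort': array([  0.0089, -40.7769, -17.2374,   0.0026,  -0.1442,  -0.001 ]), 'tool_pos': array([ 0.5167, -0.091 ,  0.032 ]), 'eef_rot': array([-3.1364,  0.0274,  3.0465]), 'force': array([0.3821, 0.9324, 0.0109]), 'moment': array([ 0.0328,  0.0422, -0.0359]), 'width': 0.055689923053721814}
```

View pics/a2.png

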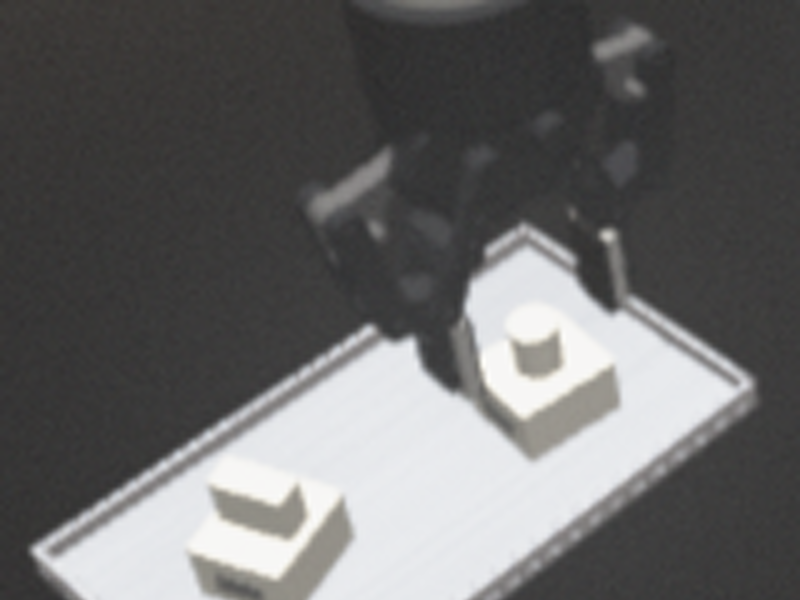

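The fingers are above the body and either side of the round boss (boss top at 535,320 in the crop). The cassette hasn't moved. Closing on the boss.

Call:
jog_arm --targets '[[[0,0,0],0],[[0,0,0],0],[[0,0,0],0],[[0,0,0],0]]' --fingers 0 --newtons 30

```text
t: 4.32
tool_pos: [0.5167, -0.0911, 0.0322]
eef_rot: [-3.136, 0.027, 3.047]
force: [-0.2, 0.6, 0.8]
width: 0.0165
```

Call:
jog_arm --targets '[[[0,0,0.02],0],[[0,0,0.05],0],[[0,0,0.06],0],[[0,0.03,0.035],0.5],[[0,0.055,0],0.6],[[0,0.055,0],0.6],[[0,0.055,0],0.6],[[0,0,0],0]]'

```text
t: 5.32
tool_pos: [0.515, 0.1099, 0.1999]
eef_rot: [-3.137, 0.025, -2.826]
force: [0.4, -0.8, -0.3]
width: 0.0164
```

```bash
python3 - <<'E'
from h import *
s=r.read_camera('scene');cv2.imwrite('pics/a3.png',cv2.resize(s[100:300,200:400],None,fx=3,fy=3,interpolation=cv2.INTER_CUBIC)[:600,:,::-1])
print(r.read_state())
E
```

```text
{'t': 5.375, 'joint_pos': array([ 0.0743,  0.2097,  1.6777,  0.0005,  1.2289, -1.8107]), 'qvel': array([-0.049 , -0.0014,  0.0047, -0.0217,  0.0015, -0.0021]), 'effort': array([  1.1289, -37.2192, -24.1047,   0.1862,  -0.1632,   0.0006]), 'tool_pos': array([0.5151, 0.1081, 0.1998]), 'eef_rot': array([-3.1361,  0.0247, -2.8275]), 'force': array([-0.2044, -0.23  , -0.8364]), 'moment': array([ 0.0118, -0.0109,  0.0271]), 'width': 0.016250571273596564}
```

View pics/a3.png

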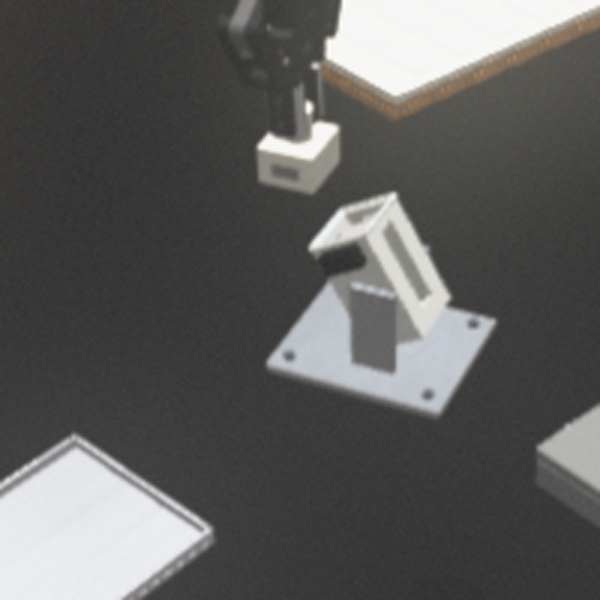

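The cassette hangs upright in the fingers at (300,155 in the crop), beside the magazine mouth at (360,220).

Call:
jog_arm --targets '[[[0.001,0.04,0],-0.05],[[0,0.019,-0.02],-0.05],[[0,0,-0.015],0],[[0,0,0],0],[[0,0,0],0]]'

```text
t: 6.0
tool_pos: [0.5171, 0.1617, 0.1628]
eef_rot: [-3.132, 0.022, -2.853]
force: [1.2, -0.0, 0.2]
width: 0.0168
```

```bash
python3 - <<'E'
from h import *
st=r.read_state();print(st['t'],st['tool_pos'],st['eef_rot'],st['force'])
for n,(x,y) in dict(scene=(270,110),top=(190,240)).items():
    s=r.read_camera(n);cv2.imwrite(f'pics/a4{n}.png',cv2.resize(s[y:y+120,x:x+120],None,fx=5,fy=5,interpolation=cv2.INTER_CUBIC)[:600,:,::-1])
E
```

```text
6.0 [0.5171 0.1617 0.1628] [-3.1319  0.0224 -2.853 ] [ 1.1892 -0.0266  0.1626]
```

View pics/a4scene.png

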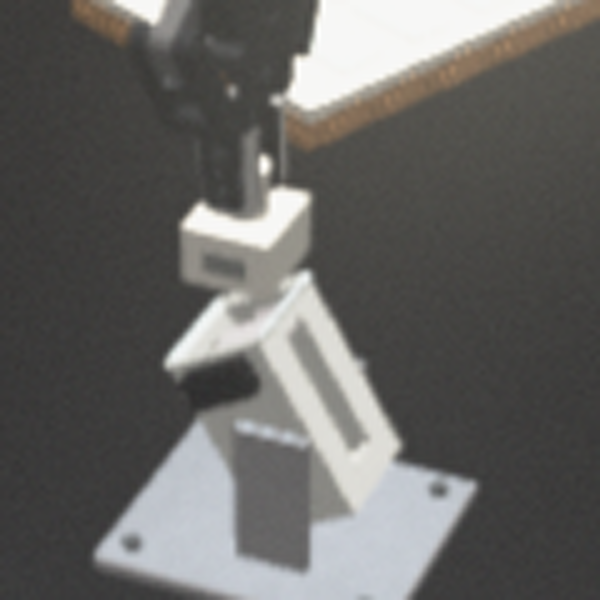

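View pics/a4top.png

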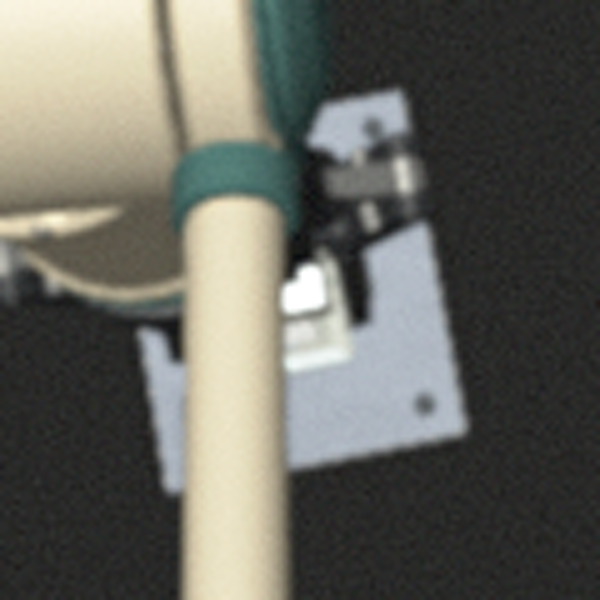

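Call:
jog_arm --targets '[[[-0.001,0.0055,-0.006],0],[[0,0,-0.008],0],[[0,0,0],0],[[0,0,0],0]]'

```text
t: 6.6
tool_pos: [0.5165, 0.1673, 0.1489]
eef_rot: [-3.132, 0.025, -2.854]
force: [-0.9, -0.7, -0.7]
width: 0.0162
```

Call:
jog_arm --targets '[[[0,0,-0.003],0],[[0,0,-0.003],0],[[-0.003,-0.001,-0.003],0],[[0,0,0],0]]'

```text
t: 7.1
tool_pos: [0.5163, 0.1671, 0.1442]
eef_rot: [-3.131, 0.033, -2.854]
force: [-0.2, 1.2, -1.0]
width: 0.0163
```

Call:
jog_arm --targets '[[[-0.006,-0.002,-0.004],0],[[-0.005,-0.0015,-0.004],0],[[-0.005,-0.0015,-0.004],0],[[0,0,0],0]]'

```text
t: 7.6
tool_pos: [0.5069, 0.1642, 0.1388]
eef_rot: [-3.131, 0.054, -2.854]
force: [-1.3, -0.5, 2.3]
width: 0.0161
```

```bash
cat > look.py <<'E'
from h import *
import sys
k=sys.argv[1]
st=r.read_state();print(st['t'],st['tool_pos'],st['eef_rot'],st['force'],st['width'])
s=r.read_camera('scene');cv2.imwrite(f'pics/{k}.png',cv2.resize(s[110:230,270:390],None,fx=5,fy=5,interpolation=cv2.INTER_CUBIC)[:600,:,::-1])
E
python3 look.py a5
```

```text
7.6 [0.5069 0.1642 0.1388] [-3.131   0.0536 -2.8537] [-1.2783 -0.4937  2.2655] 0.016145766199833822
```

View pics/a5.png

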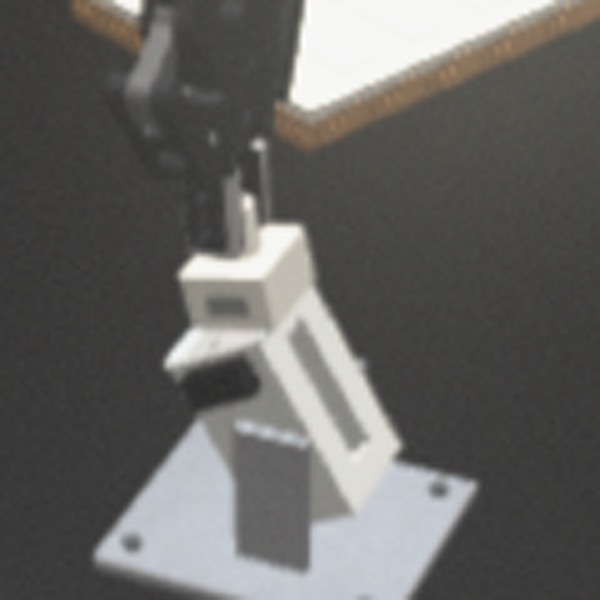

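The cassette's far edge is on the far rim (about 300,290), and its top has started tilting towards the robot as intended. I'll keep going.

Call:
jog_arm --targets '[[[-0.005,-0.0015,-0.004],0],[[-0.005,-0.0015,-0.004],0],[[0,0,0],0]]'

```text
t: 8.02
tool_pos: [0.4996, 0.1619, 0.1335]
eef_rot: [-3.131, 0.062, -2.854]
force: [-2.1, -1.6, 4.7]
width: 0.0166
```

```bash
python3 look.py a6
```

```text
8.025 [0.4996 0.1619 0.1335] [-3.1307  0.062  -2.8537] [-2.1012 -1.6357  4.7303] 0.016601453357536648
```

View pics/a6.png

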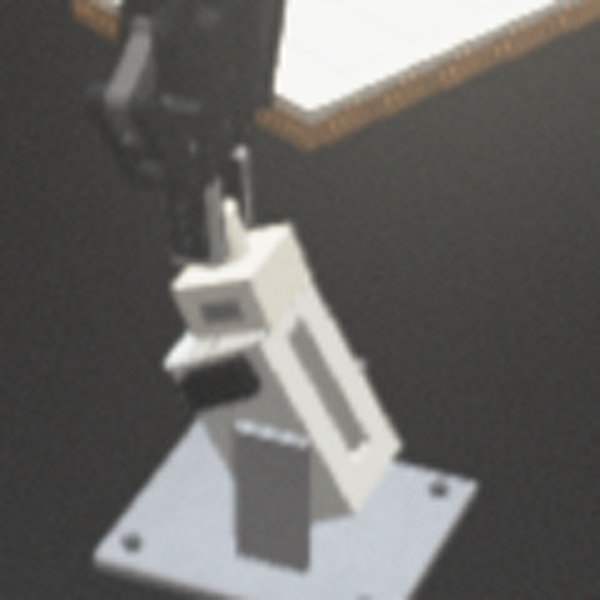

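Tilt is about 20°: the cassette edge slope is 0.43, against 0.61 for the column. A bit further.

Call:
jog_arm --targets '[[[-0.005,-0.0015,-0.005],0],[[-0.005,-0.0015,-0.005],0],[[0,0,0],0]]'

```text
t: 8.45
tool_pos: [0.4922, 0.1597, 0.1254]
eef_rot: [-3.131, 0.07, -2.854]
force: [-1.7, 1.0, 4.5]
width: 0.0165
```

```bash
python3 look.py a7
```

```text
8.45 [0.4922 0.1597 0.1254] [-3.1307  0.0697 -2.8538] [-1.6974  0.9664  4.5446] 0.01652739775409579
```

View pics/a7.png

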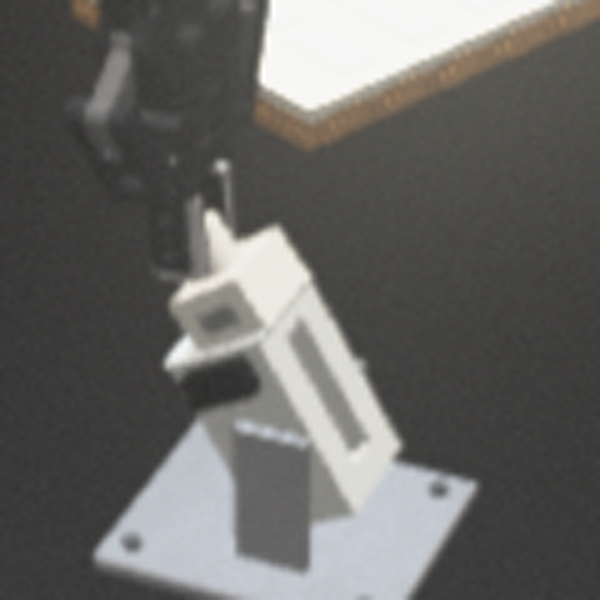

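The cassette edge slope is now 0.60, so it matches the column, and the calculation puts it within 2 mm of centre. Next I push along the column axis.

Call:
jog_arm --targets '[[[0.003,0.001,-0.005],0],[[0.003,0.001,-0.005],0],[[0,0,0],0]]'

```text
t: 8.88
tool_pos: [0.4902, 0.1591, 0.1151]
eef_rot: [-3.13, 0.052, -2.853]
force: [2.1, 1.5, 5.7]
width: 0.0166
```

```bash
python3 look.py a8
```

```text
8.875 [0.4902 0.1591 0.1151] [-3.1297  0.052  -2.8525] [2.1323 1.4941 5.7112] 0.016649630394343754
```

View pics/a8.png

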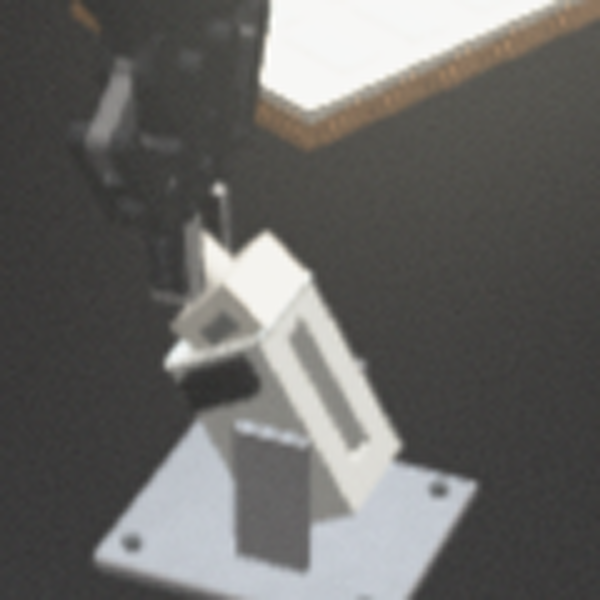

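The cassette has gone past the column's lean, to about 40°, because the tool lagged in x. I'll move the grip back up and away from the robot to bring it in line.

Call:
jog_arm --targets '[[[0.005,0.0015,0.002],0],[[0.005,0.0015,0.002],0],[[0,0,0],0]]'

```text
t: 9.3
tool_pos: [0.4902, 0.1591, 0.1159]
eef_rot: [-3.129, 0.028, -2.852]
force: [1.1, -0.1, 4.7]
width: 0.0167
```

```bash
python3 look.py a9
```

```text
9.3 [0.4902 0.1591 0.1159] [-3.1294  0.028  -2.8516] [ 1.1269 -0.1145  4.6506] 0.01665400644730278
```

View pics/a9.png

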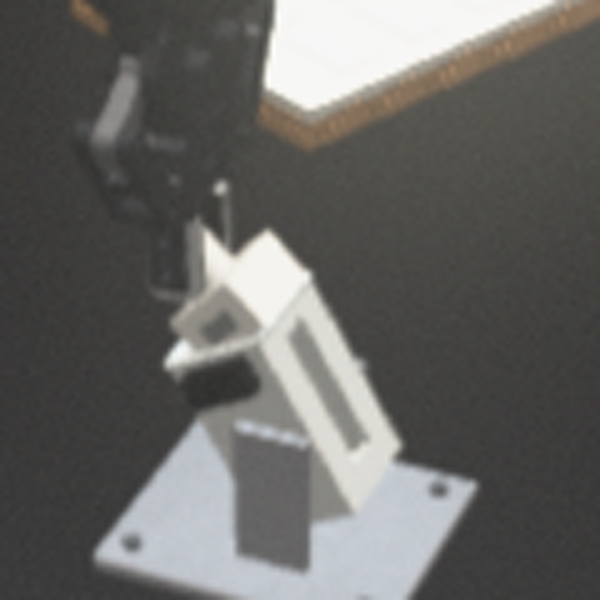

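Call:
jog_arm --targets '[[[0.01,0.003,0.006],0],[[0.01,0.003,0.006],0],[[0,0,0],0]]'

```text
t: 9.72
tool_pos: [0.4956, 0.1612, 0.1233]
eef_rot: [-3.13, -0.008, -2.851]
force: [0.7, 0.1, 1.0]
width: 0.0161
```

```bash
python3 look.py a10
```

```text
9.725 [0.4956 0.1612 0.1233] [-3.1301 -0.0081 -2.8506] [0.7252 0.1051 1.024 ] 0.016110514780285346
```

View pics/a10.png

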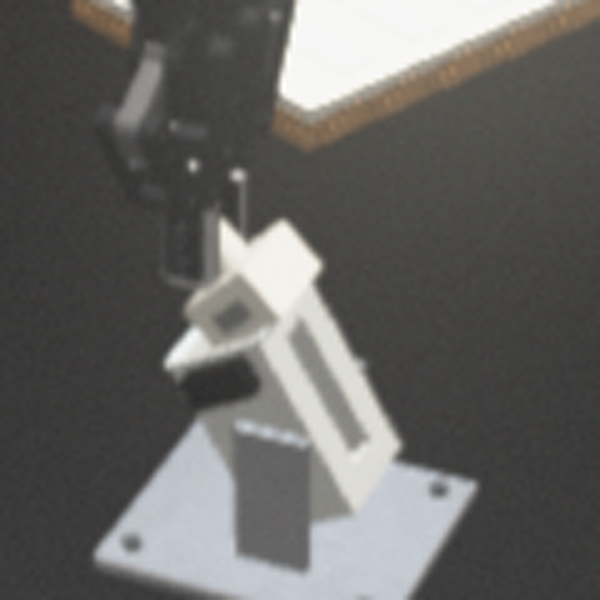

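I lifted it clear and it is still about 8–10° over-tilted. The numbers say its far bottom edge is sitting on the far flare, since the bottom centre is about 7 mm too far away. I'll shift towards the robot and then down the column.

Call:
jog_arm --targets '[[[-0.008,-0.0025,-0.003],0],[[-0.001,0,-0.004],0],[[0,0,0],0]]'

```text
t: 10.15
tool_pos: [0.486, 0.1584, 0.1144]
eef_rot: [-3.13, -0.009, -2.851]
force: [0.2, -0.1, -0.1]
width: 0.0164
```

```bash
python3 look.py a11
```

```text
10.15 [0.486  0.1584 0.1144] [-3.1301 -0.0086 -2.8507] [ 0.2317 -0.1351 -0.1245] 0.016406659380018077
```

View pics/a11.png

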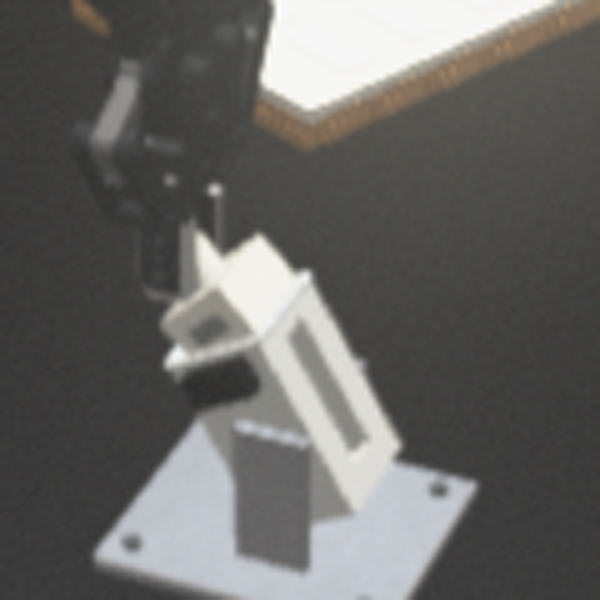

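The body is now inside the mouth: the far rim (305,275) is clear of it, the contact force is near zero, and the –y rim line hides its lower edge. I'll go a little deeper and then let go.

Call:
jog_arm --targets '[[[0.004,0.001,-0.003],0],[[0.002,0.0005,-0.003],0],[[0,0,0],0]]'

```text
t: 10.58
tool_pos: [0.4865, 0.1585, 0.1107]
eef_rot: [-3.13, -0.021, -2.85]
force: [-0.2, 0.4, 2.5]
width: 0.0162
```

```bash
python3 look.py a12
```

```text
10.575 [0.4865 0.1585 0.1107] [-3.13   -0.0205 -2.85  ] [-0.189   0.3534  2.4918] 0.016187201472222246
```

View pics/a12.png

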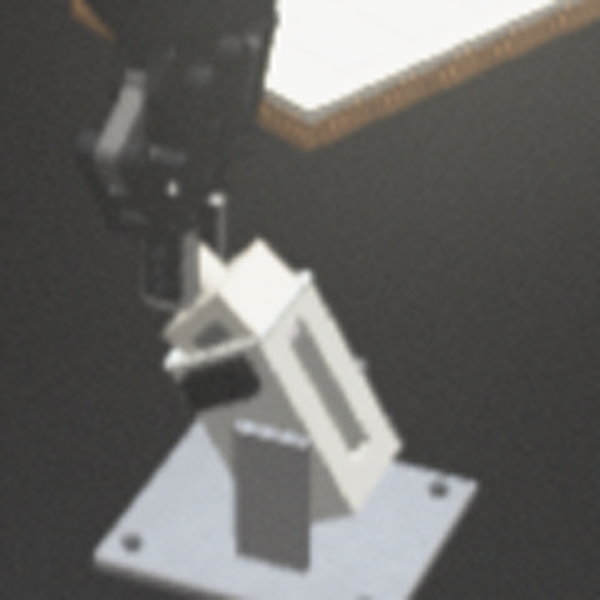

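Call:
jog_arm --targets '[[[0,0,0],0],[[0,0,0],0],[[0,0,0],0]]' --fingers 60

```text
t: 11.0
tool_pos: [0.488, 0.1588, 0.1107]
eef_rot: [-3.13, -0.018, -2.85]
force: [0.6, -0.2, -0.2]
width: 0.0516
```

```bash
python3 look.py a13
```

```text
11.0 [0.488  0.1588 0.1107] [-3.1297 -0.0179 -2.85  ] [ 0.5929 -0.2127 -0.2412] 0.051555083466227974
```

View pics/a13.png

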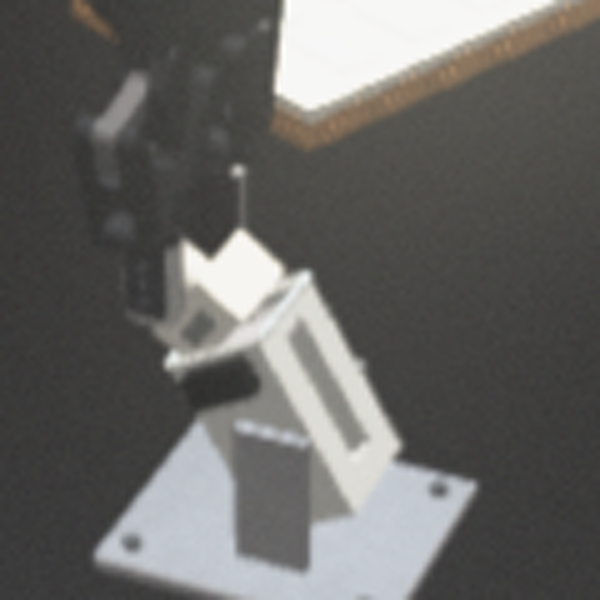

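After release the cassette leaned back towards the robot, with its near edge still in the mouth. I'll raise the tool and look.

Call:
jog_arm --targets '[[[0,0,0.03],0],[[-0.02,-0.006,0.04],0],[[-0.04,-0.012,0.02],0],[[-0.04,-0.012,0.0],0],[[0,0,0],0]]'

```text
t: 11.68
tool_pos: [0.3871, 0.1285, 0.2021]
eef_rot: [-3.13, -0.016, -2.85]
force: [0.9, 0.0, -0.9]
width: 0.0511
```

```bash
python3 look.py a14; python3 - <<'E'
from h import *
s=r.read_camera('top');cv2.imwrite('pics/a14t.png',cv2.resize(s[240:340,190:290],None,fx=6,fy=6,interpolation=cv2.INTER_CUBIC)[:600,:,::-1])
E
```

```text
11.675 [0.3871 0.1285 0.2021] [-3.1299 -0.0163 -2.8502] [ 0.913   0.0427 -0.9449] 0.051063681215898986
```

View pics/a14.png

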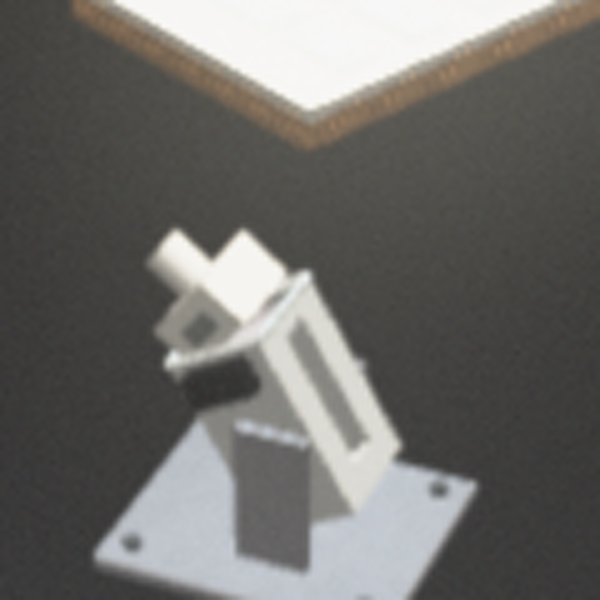

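View pics/a14t.png

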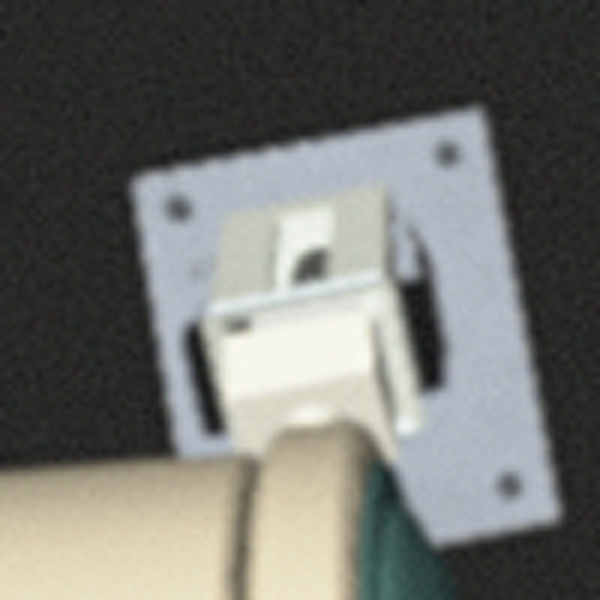

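```bash
cat >> h.py <<'E'
C=np.array([.510,.1655,.104]);A=np.radians(16.7)
H=np.array([np.cos(A),np.sin(A),0]);L=np.array([-np.sin(A),np.cos(A),0]);K=np.array([0,0,1.])
U=np.cos(np.pi/6)*H+.5*K; ZC=-.5*H+np.cos(np.pi/6)*K
def onl(n,uv,l=0.):
    o,d=ray(n,uv); p=o+d*((l-(o-C)@L)/(d@L)); q=p-C; return p,'h,z mm',q@H*1e3,q[2]*1e3,'u,zc',q@U*1e3,q@ZC*1e3
def crop(u,v): return ((u+.5)/5-.5+270,(v+.5)/5-.5+110)
E
python3 - <<'E'
from h import *
print('rim far/near mid check:',onl('scene',crop(285,308)),onl('scene',crop(190,330)))
print('bosstop',onl('scene',crop(165,247)))
print('bossbase',onl('scene',crop(205,278)))
# body top corners on -y face (l=-20): near top, far top
print('near top -y',onl('scene',crop(157,330),-.02)); print('far top -y',onl('scene',crop(200,285),-.02)); print('far top +y',onl('scene',crop(243,230),.02))
E
```

```text
rim far/near mid check: (array([0.5295, 0.1714, 0.1124]), 'h,z mm', np.float64(20.394750147383714), np.float64(8.360283338387106), 'u,zc', np.float64(21.842513400664274), np.float64(-2.9571573198128474)) (array([0.4893, 0.1593, 0.0907]), 'h,z mm', np.float64(-21.572367897670844), np.float64(-13.253337163051008), 'u,zc', np.float64(-25.30888720069236), np.float64(-0.6915427192871332))
bosstop (array([0.4799, 0.1565, 0.1277]), 'h,z mm', np.float64(-31.397170435531134), np.float64(23.665731944658027), 'u,zc', np.float64(-15.357881231790675), np.float64(36.19371028099233))
bossbase (array([0.4964, 0.1614, 0.1175]), 'h,z mm', np.float64(-14.185128277374126), np.float64(13.520855123081418), 'u,zc', np.float64(-5.524253882606276), np.float64(18.801968156164545))
near top -y (array([0.4905, 0.1388, 0.1021]), 'h,z mm', np.float64(-26.322502277068093), np.float64(-1.9411081180386174), 'u,zc', np.float64(-23.76650972213401), np.float64(11.4802021968204))
far top -y (array([0.5093, 0.1444, 0.1282]), 'h,z mm', np.float64(-6.775395279751798), np.float64(24.23635219478913), 'u,zc', np.float64(6.250511664448334), np.float64(24.376994335630023))
far top +y (array([0.4981, 0.1828, 0.13  ]), 'h,z mm', np.float64(-6.461559367661925), np.float64(26.034022014944632), 'u,zc', np.float64(7.421136447015775), np.float64(25.776904111456354))
```

The boss axis is about 29° beyond the column's lean, and the near edge is inside the mouth. With the fingers shut I'll push the boss from the robot side, away from the robot, to stand it up.

Call:
jog_arm --targets '[[[0.03,0.009,-0.03],0],[[0.025,0.0075,-0.03],0],[[0.01,0.003,-0.022],0],[[0,0,0],0],[[0,0,0],0]]' --fingers 0

```text
t: 12.4
tool_pos: [0.4645, 0.1507, 0.1178]
eef_rot: [-3.129, -0.008, -2.85]
force: [-0.7, 0.1, 0.8]
width: 0.0002
```

```bash
python3 look.py a15
```

```text
12.4 [0.4645 0.1507 0.1178] [-3.1292 -0.0076 -2.8502] [-0.6689  0.1282  0.7534] 0.00021206303442251342
```

View pics/a15.png

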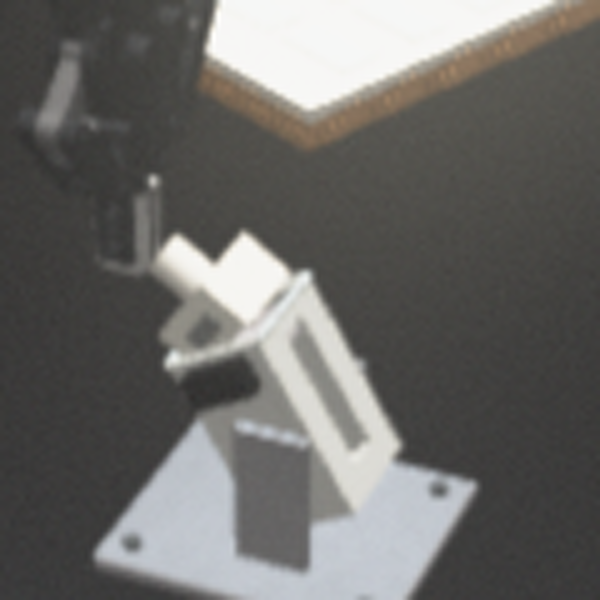

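The fingers touch the boss top at about (155,265). Pushing on.

Call:
jog_arm --targets '[[[0.006,0.0018,0],0],[[0.006,0.0018,0],0],[[0.005,0.0015,0],0],[[0,0,0],0]]'

```text
t: 12.95
tool_pos: [0.469, 0.1523, 0.119]
eef_rot: [-3.129, -0.033, -2.849]
force: [-0.5, -0.7, 1.4]
width: 0.0001
```

```bash
python3 look.py a16
```

```text
12.95 [0.469  0.1523 0.119 ] [-3.1286 -0.0326 -2.849 ] [-0.5315 -0.6835  1.3707] 0.0001120404444541889
```

View pics/a16.png

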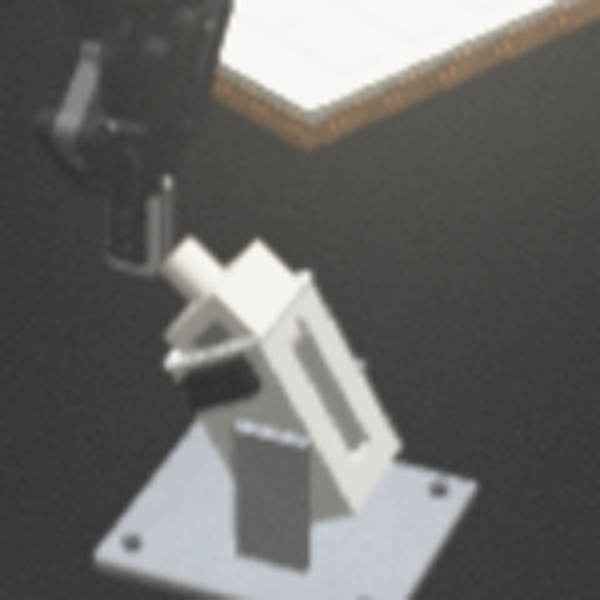

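The cassette is rotating the right way. The arm gives under side load, so I'll use bigger steps.

Call:
jog_arm --targets '[[[0.012,0.0036,0],0],[[0.012,0.0036,0],0],[[0,0,0],0]]'

```text
t: 13.38
tool_pos: [0.4678, 0.1519, 0.117]
eef_rot: [-3.128, -0.089, -2.847]
force: [-0.5, -1.0, 1.2]
width: 0.0004
```

```bash
python3 look.py a17
```

```text
13.375 [0.4678 0.1519 0.117 ] [-3.1276 -0.0894 -2.847 ] [-0.4906 -0.9996  1.2187] 0.0004350318550874496
```

View pics/a17.png

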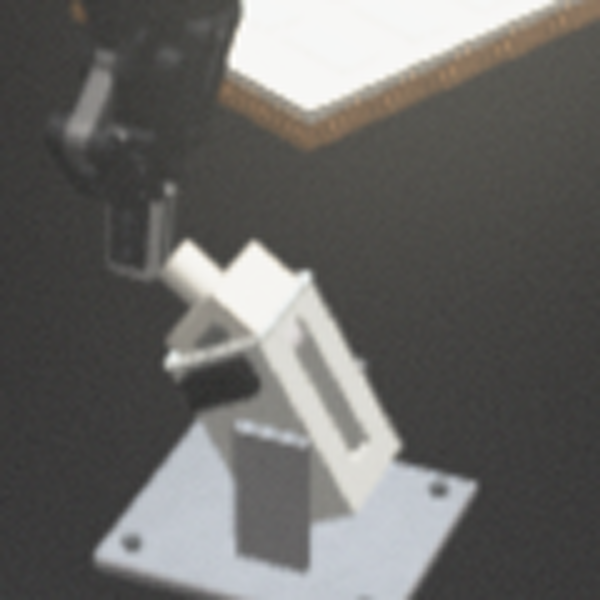

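```bash
python3 - <<'E'
from h import *
s=r.read_camera('scene');cv2.imwrite('pics/a18.png',cv2.resize(s[150:200,295:345],None,fx=12,fy=12,interpolation=cv2.INTER_CUBIC)[:600,:,::-1])
s=r.read_camera('top');cv2.imwrite('pics/a18t.png',cv2.resize(s[260:330,205:275],None,fx=8,fy=8,interpolation=cv2.INTER_CUBIC)[:600,:,::-1])
E
```

```text
(no output)
```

View pics/a18.png

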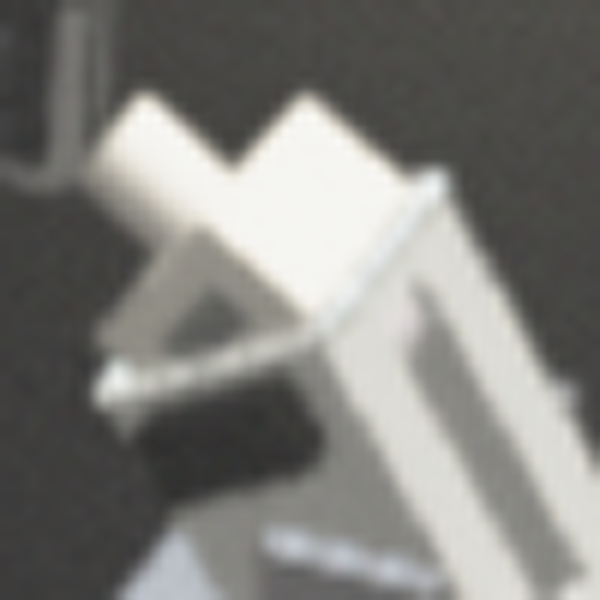

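View pics/a18t.png

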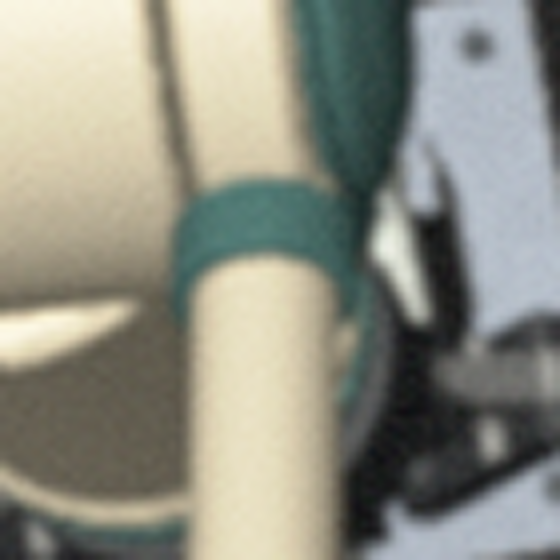

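```bash
cat >> h.py <<'E'
def crop2(u,v): return ((u+.5)/12-.5+295,(v+.5)/12-.5+150)
E
python3 - <<'E'
from h import *
def f(p,l): q=onl('scene',crop2(*p),l); return np.round([q[2],q[3],q[5],q[6]],1)
print('far top -y',f((205,235),-.02),'+y',f((305,95),.02),'near top -y',f((100,330),-.02))
print('boss top c',f((118,130),0))
print('rim near-y',f((105,380),-.025),'far-y',f((325,328),-.025),'far+y',f((435,180),.025))
print('far face at rim',f((322,318),-.02),f((405,180),.02))
E
```

```text
far top -y [-2.6 19.5  7.5 18.2] +y [-2.7 22.6  9.  20.9] near top -y [-22.3  -4.3 -21.5   7.4]
boss top c [-27.6  21.4 -13.2  32.3]
rim near-y [-19.2 -10.3 -21.8   0.7] far-y [20.8 10.8 23.4 -1. ] far+y [18.7  8.4 20.4 -2.1]
far face at rim [18.   8.9 20.  -1.3] [15.4 10.6 18.6  1.5]
```

Call:
jog_arm --targets '[[[0.015,0.0045,0.003],0]]'

```text
t: 13.65
tool_pos: [0.4707, 0.1528, 0.1194]
eef_rot: [-3.128, -0.117, -2.846]
force: [-34.0, -13.1, 8.6]
width: -0.0001
```

```bash
python3 - <<'E'
from h import *
st=r.read_state();print(st)
s=r.read_camera('scene');cv2.imwrite('pics/a19.png',cv2.resize(s[130:200,285:355],None,fx=8,fy=8,interpolation=cv2.INTER_CUBIC)[:600,:,::-1])
print(r.read_state()['tool_pos'],r.read_state()['force'])
E
```

```text
{'t': 13.65, 'joint_pos': array([ 0.1926,  0.3105,  1.7606, -0.028 ,  1.1854, -1.6624]), 'qvel': array([ 0.0221,  0.1442, -0.2183, -0.023 ,  0.35  ,  0.0196]), 'effort': array([  0.7294, -36.8842, -39.0245,   1.8265, -12.938 ,  -0.0105]), 'tool_pos': array([0.4707, 0.1528, 0.1194]), 'eef_rot': array([-3.1275, -0.1168, -2.8463]), 'force': array([-33.9918, -13.0673,   8.5795]), 'moment': array([-2.2248,  5.8762, -0.0352]), 'width': -0.00011872129238611631}
[0.4704 0.1527 0.1191] [-24.5579  -8.5746   8.6892]
```

View pics/a19.png

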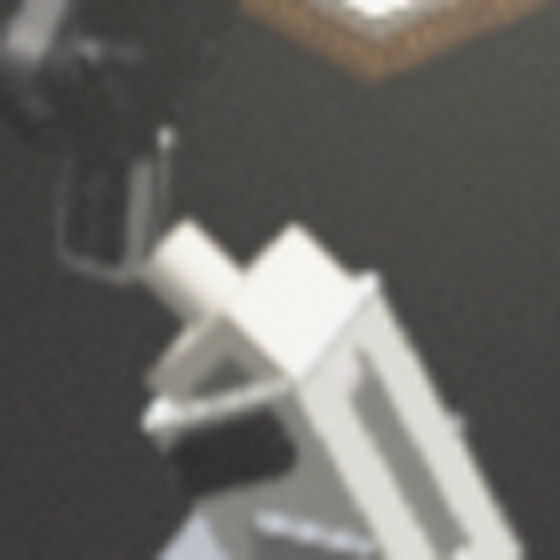

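The wrist carried about 35 N and the cassette still didn't turn. The force line runs from the fingertip corner on the boss top straight through the far bottom edge, so there is no turning moment. I'll back off, go lower so the flat of the fingers bears on the boss edge, and push forward and up.

Call:
jog_arm --targets '[[[-0.012,-0.0036,0],0],[[0,0,-0.01],0],[[0,0,0],0]]'

```text
t: 14.08
tool_pos: [0.4583, 0.149, 0.1091]
eef_rot: [-3.127, -0.119, -2.846]
force: [-2.0, -1.9, 0.6]
width: -0.0002
```

```bash
cat > look2.py <<'E'
from h import *
import sys
k=sys.argv[1]
st=r.read_state();q=st['tool_pos']-C;print(st['t'],st['tool_pos'],st['eef_rot'],st['force'],'h,l,z',np.round([q@H*1e3,q@L*1e3,q[2]*1e3],1))
s=r.read_camera('scene');cv2.imwrite(f'pics/{k}.png',cv2.resize(s[130:200,285:355],None,fx=8,fy=8,interpolation=cv2.INTER_CUBIC)[:,:,::-1])
E
python3 look2.py a20
```

```text
14.075 [0.4583 0.149  0.1091] [-3.1273 -0.1189 -2.8462] [-2.043  -1.864   0.5694] h,l,z [-54.3  -1.    5.1]
```

View pics/a20.png

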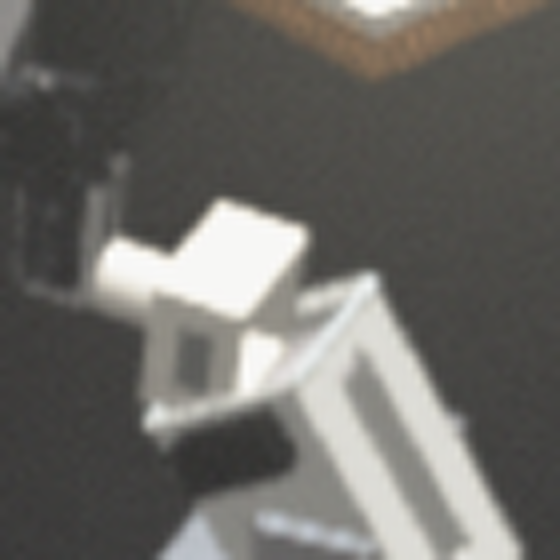

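The cassette tipped further over, to about 75°: the boss (105,270 in the crop) is resting on the finger, probably dragged down by friction. I'll measure it before moving.

```bash
cat >> h.py <<'E'
def c8(u,v): return ((u+.5)/8-.5+285,(v+.5)/8-.5+130)
def f8(p,l): q=onl('scene',c8(*p),l); return np.round([q[2],q[3],q[5],q[6]],1)
E
python3 - <<'E'
from h import *
print('disc c',f8((105,268),0),'boss base',f8((165,285),0))
print('far top -y',f8((160,290),-.02),'far top+y',f8((222,200),.02),'near top -y',f8((150,395),-.02),'far bot -y',f8((242,322),-.02),'far bot +y',f8((308,238),.02))
E
```

```text
disc c [-42.8  11.3 -31.4  31.2] boss base [-26.2  10.5 -17.4  22.2]
far top -y [-17.6  23.3  -3.6  29. ] far top+y [-19.4  25.3  -4.1  31.6] near top -y [-21.5  -8.6 -22.9   3.3] far bot -y [ 4.2 19.7 13.5 14.9] far bot +y [ 4.1 20.  13.5 15.3]
```

The cassette is in fact lying at about 95°, boss towards the robot, with its near face resting on the near rim, so it is stable there. New plan:
1. Grip the boss across y.
2. Lift the cassette out.
3. Roll it back to 30° against the far rim, by pushing with the lower part of its underside against that rim while moving away and up.

Call:
jog_arm --targets '[[[-0.008,-0.002,0],0],[[0,0,0.04],0],[[0.012,0.005,0],0],[[0.012,0.005,0],0],[[0,0,0],0]]' --fingers 0

```text
t: 14.75
tool_pos: [0.4821, 0.1597, 0.1505]
eef_rot: [-3.128, -0.103, -2.847]
force: [0.1, -0.6, 0.7]
width: -0.0001
```

```bash
python3 look2.py a21
```

```text
14.75 [0.4821 0.1597 0.1505] [-3.1278 -0.1029 -2.8467] [ 0.1431 -0.5853  0.6845] h,l,z [-28.4   2.4  46.5]
```

View pics/a21.png

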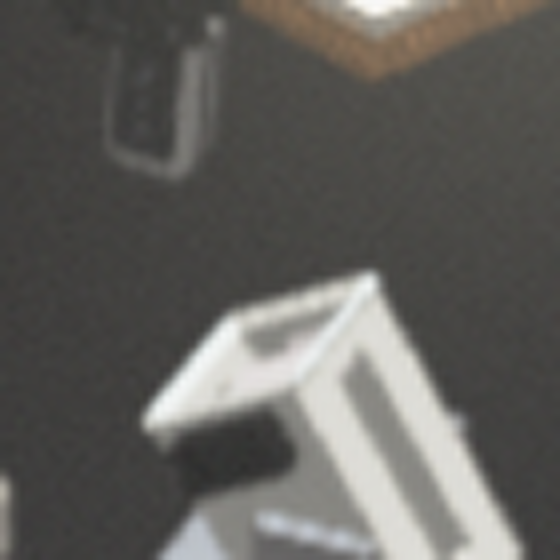

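The cassette has slipped out of the mouth. I'll find it.

```bash
python3 - <<'E'
from h import *
s=r.read_camera('scene');cv2.imwrite('pics/b1.png',cv2.resize(s[120:320,180:380],None,fx=3,fy=3,interpolation=cv2.INTER_CUBIC)[:,:,::-1])
s=r.read_camera('top');cv2.imwrite('pics/b1t.png',s[:,:,::-1])
E
```

```text
(no output)
```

View pics/b1.png

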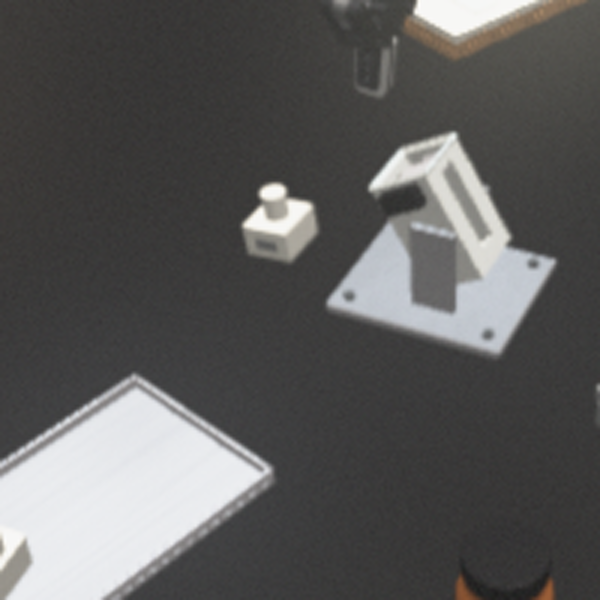

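View pics/b1t.png

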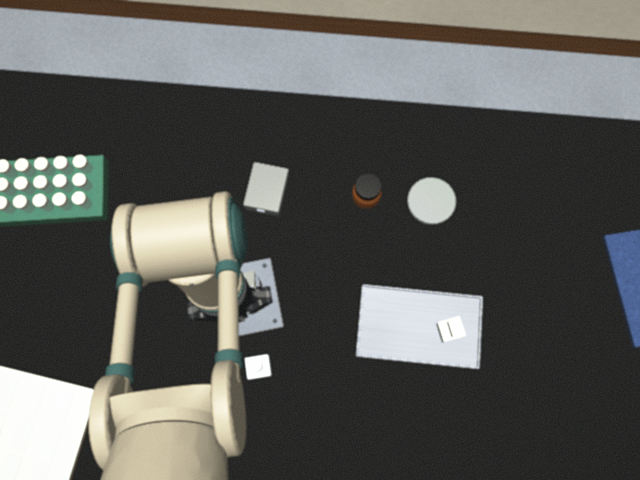

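By luck it landed upright on the bench, boss up, at (258,367) in the top view, and nothing else moved. I'll measure it and try again. This time I'll check tilt and centring above the mouth before going down.

```bash
python3 - <<'E'
from h import *
t=cv2.imread('pics/b1t.png')
g=cv2.resize(t[345:390,235:285],None,fx=8,fy=8,interpolation=cv2.INTER_CUBIC)
cv2.imwrite('pics/b2.png',g)
m=(g[:,:,2]>185).astype(np.uint8);m=cv2.morphologyEx(m,cv2.MORPH_OPEN,np.ones((9,9)))
cs,_=cv2.findContours(m,0,2)
for c in cs:
    if cv2.contourArea(c)<5000: continue
    for box in [cv2.boxPoints(cv2.minAreaRect(c)), cv2.approxPolyDP(c,20,True)[:,0].astype(float)]:
        W=np.array([onz('top',((u+.5)/8-.5+235,(v+.5)/8-.5+345),0.024) for u,v in box])
        e=np.roll(W,-1,0)-W; print('c',W.mean(0),'len',np.linalg.norm(e,axis=1),'ang',np.degrees(np.arctan2(e[:,1],e[:,0])))
Z=lambda u,v,z: onz('scene',((u+.5)/3-.5+180,(v+.5)/3-.5+120),z)
P=[Z(244,225,.024),Z(292,237,.024),Z(317,207,.024)]
print(P,[np.linalg.norm(P[i+1]-P[i]) for i in (0,1)],np.degrees(np.arctan2(*(P[1]-P[0])[1::-1])))
print('boss top',Z(273,191,.044), 'mid',(P[0]+P[2])/2)
E
```

```text
c [0.4082 0.1373 0.024 ] len [0.0431 0.0383 0.0428 0.0382] ang [ -76.0718 -164.7025  103.8533   15.7918]
c [0.408  0.1374 0.024 ] len [0.0402 0.0356 0.0397 0.0356] ang [ 104.2957 -164.8921  -75.7253   14.2976]
[array([0.3936, 0.1127, 0.024 ]), array([0.4302, 0.1246, 0.024 ]), array([0.4188, 0.1623, 0.024 ])] [np.float64(0.03854618516897681), np.float64(0.0393804669501876)] 18.04818336516775
boss top [0.401  0.1369 0.044 ] mid [0.4062 0.1375 0.024 ]
```

View pics/b2.png

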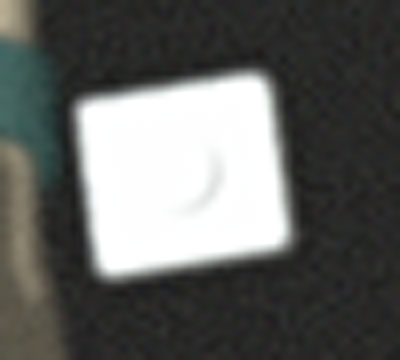

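Call:
jog_arm --targets '[[[-0.05,-0.015,0],-0.05],[[-0.025,-0.0075,-0.02],-0.05],[[0,0,-0.04],0],[[0,0,0],0]]' --fingers 62 --newtons 25

```text
t: 15.4
tool_pos: [0.4009, 0.1354, 0.088]
eef_rot: [-3.128, -0.109, -2.865]
force: [-0.6, -0.1, -0.6]
width: 0.0532
```

```bash
python3 - <<'E'
from h import *
print(r.read_state())
s=r.read_camera('scene');cv2.imwrite('pics/b3.png',cv2.resize(s[120:220,230:330],None,fx=6,fy=6,interpolation=cv2.INTER_CUBIC)[:,:,::-1])
E
```

```text
{'t': 15.4, 'joint_pos': array([ 0.1818,  0.246 ,  1.956 , -0.0275,  1.0468, -1.6515]), 'qvel': array([-0.0009, -0.052 , -0.0458, -0.0001,  0.0065, -0.0003]), 'effort': array([ -0.0357, -32.4525, -17.5118,  -0.1056,   0.3887,   0.0056]), 'tool_pos': array([0.4009, 0.1354, 0.088 ]), 'eef_rot': array([-3.128 , -0.1087, -2.8648]), 'force': array([-0.6108, -0.0721, -0.554 ]), 'moment': array([ 0.0572, -0.0045, -0.0275]), 'width': 0.053202322248919576}
```

View pics/b3.png

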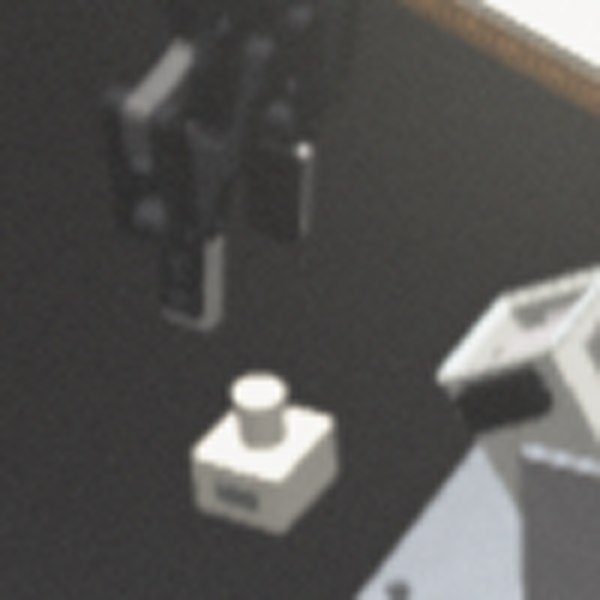

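Call:
jog_arm --targets '[[[0.005,0.0015,-0.02],0],[[0.001,0.0005,-0.02],0],[[0,0,-0.016],0],[[0,0,0],0]]'

```text
t: 15.95
tool_pos: [0.4153, 0.1391, 0.0374]
eef_rot: [-3.126, -0.094, -2.865]
force: [0.0, 0.1, -0.3]
width: 0.053
```

Call:
jog_arm --targets '[[[-0.006,-0.0014,-0.004],0],[[-0.002,-0.0004,-0.003],0],[[0,0,0],0]]'

```text
t: 16.32
tool_pos: [0.409, 0.1376, 0.0324]
eef_rot: [-3.126, -0.089, -2.864]
force: [-1.4, 0.1, -0.0]
width: 0.0533
```

Call:
jog_arm --targets '[[[-0.002,-0.0005,-0.002],0],[[0,0,0],0],[[0,0,0],0],[[0,0,0],0]]' --fingers 0

```text
t: 16.82
tool_pos: [0.4071, 0.137, 0.0308]
eef_rot: [-3.126, -0.088, -2.864]
force: [0.2, 0.5, -0.1]
width: 0.0165
```

Call:
jog_arm --targets '[[[0,0,0.03],0],[[0,0,0.055],0],[[0,0,0.055],0],[[0,0,0.01],0],[[0.045,0.012,0],0.05],[[0.045,0.012,0],0.05],[[0.01,0.003,0],0],[[0,0,0],0]]'

```text
t: 17.82
tool_pos: [0.5052, 0.1641, 0.1808]
eef_rot: [-3.127, -0.097, -2.847]
force: [0.5, 0.4, -1.1]
width: 0.0163
```

```bash
python3 look2.py b4
```

```text
17.825 [0.5052 0.1641 0.1808] [-3.1272 -0.0972 -2.8468] [ 0.4514  0.4365 -1.1062] h,l,z [-5.   0.1 76.8]
```

View pics/b4.png

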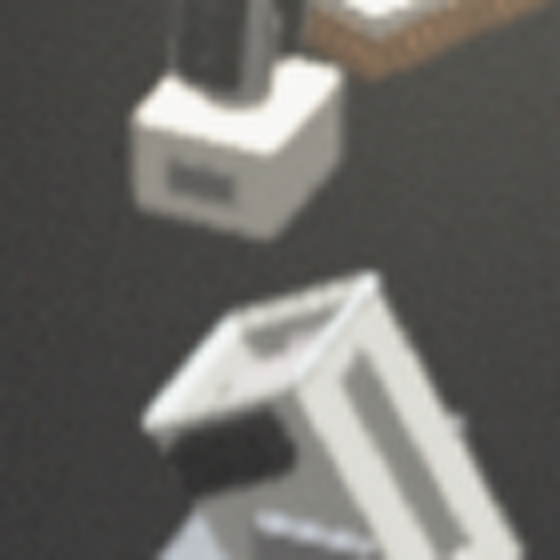

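Call:
jog_arm --targets '[[[0.006,0.0018,-0.012],0],[[0.005,0.0014,-0.012],0],[[0,0,-0.006],0],[[0,0,0],0]]'

```text
t: 18.38
tool_pos: [0.5126, 0.1666, 0.1477]
eef_rot: [-3.128, -0.102, -2.847]
force: [-0.4, 0.9, -0.5]
width: 0.0163
```

```bash
python3 look2.py b5
```

```text
18.375 [0.5126 0.1666 0.1477] [-3.1276 -0.1019 -2.8467] [-0.4256  0.9033 -0.5152] h,l,z [ 2.8  0.3 43.7]
```

View pics/b5.png

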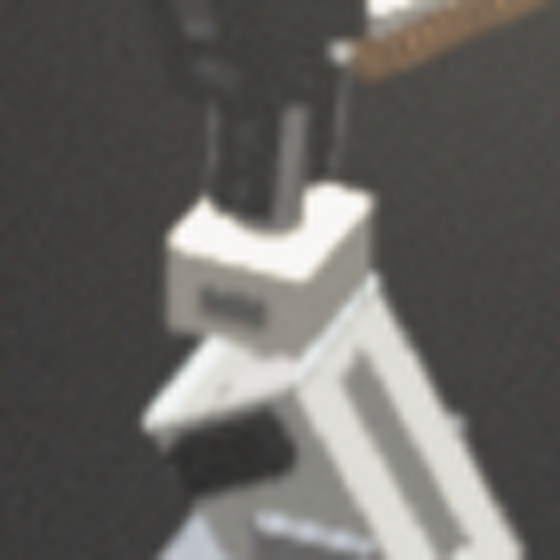

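Call:
jog_arm --targets '[[[0.006,0.0018,0.002],0],[[0.002,0.0006,0],0],[[-0.002,-0.0006,-0.006],0],[[-0.006,-0.002,-0.004],0],[[-0.006,-0.002,-0.0045],0],[[-0.006,-0.0015,-0.0045],0],[[0,0,0],0]]'

```text
t: 19.3
tool_pos: [0.5068, 0.1644, 0.1387]
eef_rot: [-3.126, -0.082, -2.847]
force: [-1.5, -0.4, 0.3]
width: 0.0168
```

```bash
python3 look2.py b6
```

```text
19.3 [0.5068 0.1644 0.1387] [-3.1262 -0.0822 -2.8468] [-1.472  -0.3893  0.2505] h,l,z [-3.4 -0.1 34.7]
```

View pics/b6.png

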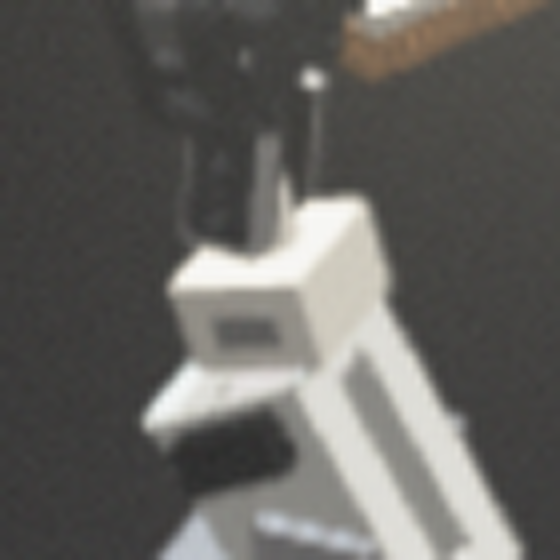

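Call:
jog_arm --targets '[[[-0.006,-0.0018,-0.0045],0],[[-0.006,-0.0018,-0.0045],0],[[-0.004,-0.0012,-0.003],0],[[0,0,0],0]]'

```text
t: 19.85
tool_pos: [0.4957, 0.1608, 0.1298]
eef_rot: [-3.125, -0.068, -2.847]
force: [-1.5, 0.2, 4.5]
width: 0.0165
```

```bash
python3 look2.py b7
```

```text
19.85 [0.4957 0.1608 0.1298] [-3.1254 -0.068  -2.8469] [-1.4558  0.2244  4.5026] h,l,z [-15.   -0.4  25.8]
```

View pics/b7.png

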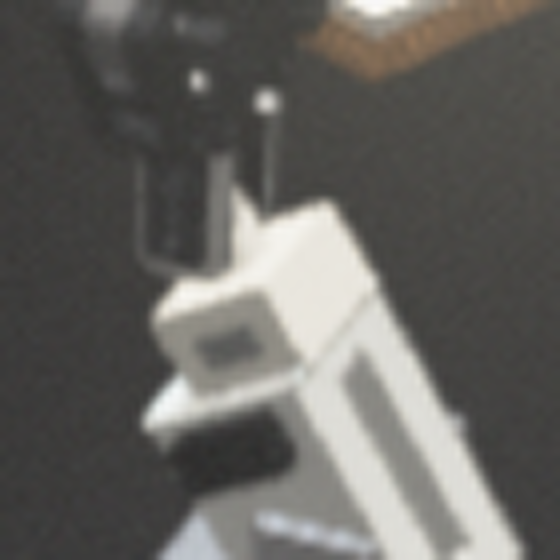

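The far edge slope (0.54) equals the column's, so the tilt is 30°. Measuring the centring now.

```bash
python3 - <<'E'
from h import *
for n,p,l in [('far top -y',(270,290),-.02),('far top +y',(333,205),.02),('near top -y',(155,318),-.02),('far bot -y',(303,372),-.02),('near bot -y',(188,392),-.02),('far bot +y',(378,288),.02),('rim near -y',(150,422),-.025),('rim far -y',(300,383),-.025),('rim far +y',(374,280),.025)]: print(n,f8(p,l))
st=r.read_state();q=st['tool_pos']-C; R=cv2.Rodrigues(np.array([0,0,0.]))[0]
p=st['eef_rot'][1]; up=-np.sin(p)*H+np.cos(p)*K
G=q+.0065*up; print('pivot u,zc',G@U*1e3,G@ZC*1e3)
E
```

```text
far top -y [11.8 30.8 25.6 20.8]
far top +y [10.9 31.2 25.  21.6]
near top -y [-19.3  14.7  -9.3  22.4]
far bot -y [20.3  9.4 22.3 -2. ]
near bot -y [-10.9  -4.9 -11.9   1.2]
far bot +y [23.  10.1 25.  -2.8]
rim near -y [-19.3 -13.  -23.2  -1.6]
rim far -y [21.7  9.8 23.7 -2.4]
rim far +y [19.8  8.6 21.5 -2.4]
pivot u,zc 3.4854970557384353 35.30010781533345
```

Call:
jog_arm --targets '[[[-0.002,-0.0005,0.003],0],[[-0.006,-0.0015,-0.003],0],[[0,0,0],0]]'

```text
t: 20.27
tool_pos: [0.4863, 0.1584, 0.1283]
eef_rot: [-3.126, -0.07, -2.847]
force: [-0.5, 0.3, -0.2]
width: 0.0165
```

```bash
python3 look2.py b8
```

```text
20.275 [0.4863 0.1584 0.1283] [-3.1256 -0.0705 -2.847 ] [-0.4684  0.261  -0.1723] h,l,z [-24.8   0.1  24.3]
```

View pics/b8.png

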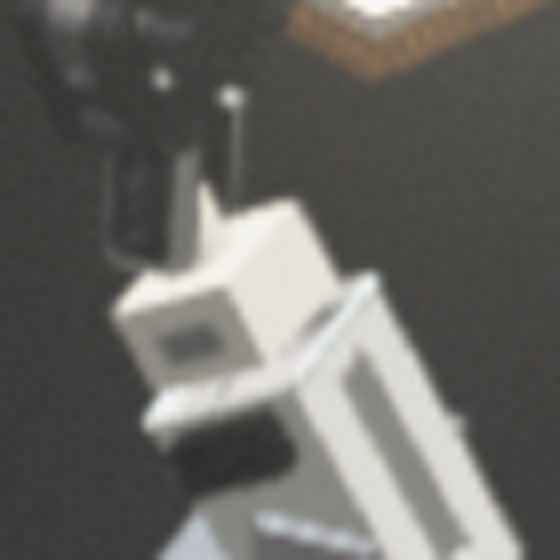

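```bash
python3 - <<'E'
from h import *
for n,p,l in [('far top -y',(232,290),-.02),('far top +y',(297,202),.02),('near top -y',(113,312),-.02),('far bot -y (hid)',(262,362),-.02),('near bot -y',(152,390),-.02)]: print(n,f8(p,l))
E
```

```text
far top -y [ 1.8 28.2 15.6 23.6]
far top +y [ 1.2 29.7 15.9 25.1]
near top -y [-30.7  13.5 -19.9  27.1]
far bot -y (hid) [ 9.4  9.4 12.8  3.5]
near bot -y [-20.9  -7.  -21.6   4.4]
```

The cassette is free and slightly to the near side (about 2–4 mm), with tilt about 25°. Going in along the axis with a small shift away from the robot.

Call:
jog_arm --targets '[[[0.004,0.0012,-0.003],0],[[0.004,0.0012,-0.005],0],[[0,0,0],0]]'

```text
t: 20.7
tool_pos: [0.4939, 0.1605, 0.1195]
eef_rot: [-3.125, -0.073, -2.847]
force: [0.1, 0.3, -1.0]
width: 0.0166
```

```bash
python3 look2.py b9
```

```text
20.7 [0.4939 0.1605 0.1195] [-3.1254 -0.0733 -2.8469] [ 0.0734  0.2525 -1.0072] h,l,z [-16.9  -0.1  15.5]
```

View pics/b9.png

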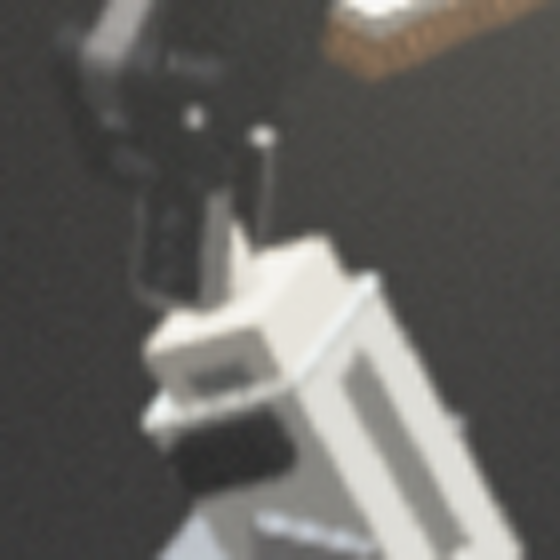

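It is in the mouth with no contact force. I'll firm up the grip and push on along the axis.

Call:
jog_arm --targets '[[[0.002,0.0006,-0.004],0],[[0.003,0.001,-0.005],0],[[0.003,0.001,-0.005],0]]' --newtons 60

```text
t: 21.12
tool_pos: [0.5009, 0.1627, 0.1066]
eef_rot: [-3.125, -0.075, -2.847]
force: [-3.3, -1.8, 3.7]
width: 0.0156
```

```bash
python3 look2.py b10
```

```text
21.125 [0.5009 0.1627 0.1066] [-3.1247 -0.0755 -2.8468] [-3.2918 -1.8355  3.6718] h,l,z [-9.5 -0.1  2.6]
```

View pics/b10.png

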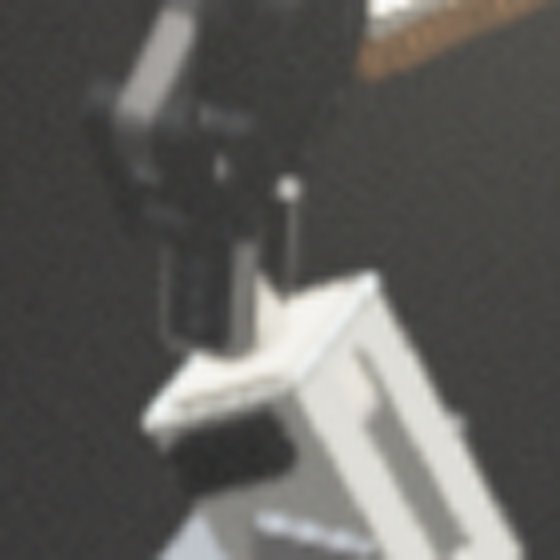

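The cassette is deep in the channel: its top face is level with the rim and in line. I'll release, raise the tool and check.

Call:
jog_arm --targets '[[[0,0,0],0],[[0,0,0],0],[[-0.006,-0.002,0.02],0],[[-0.006,-0.002,0.03],0],[[0,0,0],0]]' --fingers 55

```text
t: 21.8
tool_pos: [0.4927, 0.1601, 0.1566]
eef_rot: [-3.126, -0.068, -2.847]
force: [1.6, -0.6, -0.1]
width: 0.0469
```

```bash
python3 look2.py b11
```

```text
21.8 [0.4927 0.1601 0.1566] [-3.1258 -0.0679 -2.8472] [ 1.5516 -0.624  -0.1112] h,l,z [-18.1  -0.2  52.6]
```

View pics/b11.png

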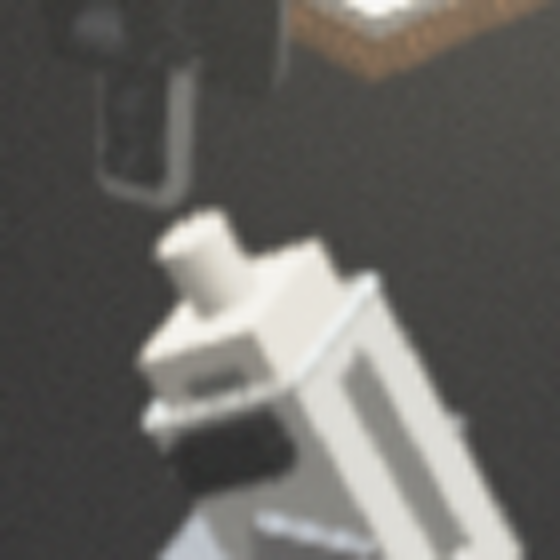

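It rose back to rest on the latch slopes, in line with the column, with its boss top at about (190,235). Next: shut the fingers and press.

```bash
python3 - <<'E'
from h import *
print('boss top',f8((190,235),0)); print('far top -y',f8((258,327),-.02),'near top -y',f8((140,358),-.02),'far top +y',f8((320,240),.02))
E
```

```text
boss top [-18.8  26.9  -2.8  32.7]
far top -y [ 8.5 19.3 17.  12.5] near top -y [-23.8   1.8 -19.8  13.5] far top +y [ 7.3 20.2 16.4 13.8]
```

Call:
jog_arm --targets '[[[-0.01,-0.003,0],0],[[0,0,-0.006],0],[[0,0,0],0],[[0,0,-0.006],0],[[0,0,0],0]]' --fingers 0

```text
t: 22.48
tool_pos: [0.4798, 0.1566, 0.139]
eef_rot: [-3.127, -0.076, -2.847]
force: [-0.4, 0.4, -0.0]
width: -0.0002
```

```bash
python3 look2.py b12
```

```text
22.475 [0.4798 0.1566 0.139 ] [-3.1269 -0.0758 -2.8473] [-0.425   0.402  -0.0376] h,l,z [-31.4   0.1  35. ]
```

View pics/b12.png

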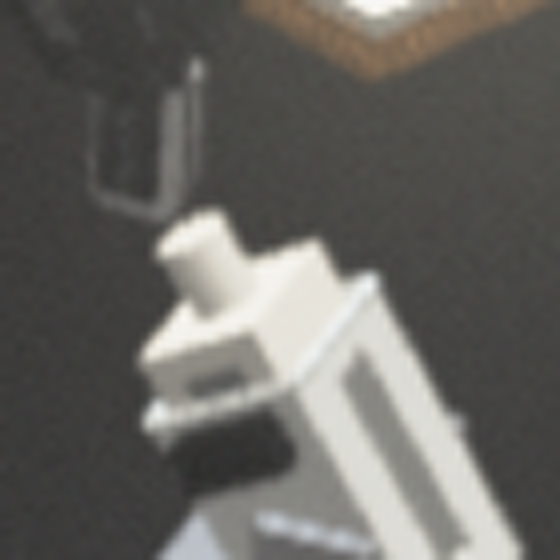

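Call:
jog_arm --targets '[[[0.004,0.0012,-0.004],0],[[0.003,0.001,-0.006],0],[[0.004,0.0012,-0.006],0],[[0.004,0.0012,-0.006],0]]'

```text
t: 23.02
tool_pos: [0.4945, 0.1614, 0.1177]
eef_rot: [-3.127, -0.078, -2.847]
force: [-4.0, -1.2, 4.3]
width: 0.0002
```

```bash
python3 look2.py b13
```

```text
23.025 [0.4945 0.1614 0.1177] [-3.1273 -0.0779 -2.8472] [-3.9569 -1.1593  4.3312] h,l,z [-16.1   0.6  13.7]
```

View pics/b13.png

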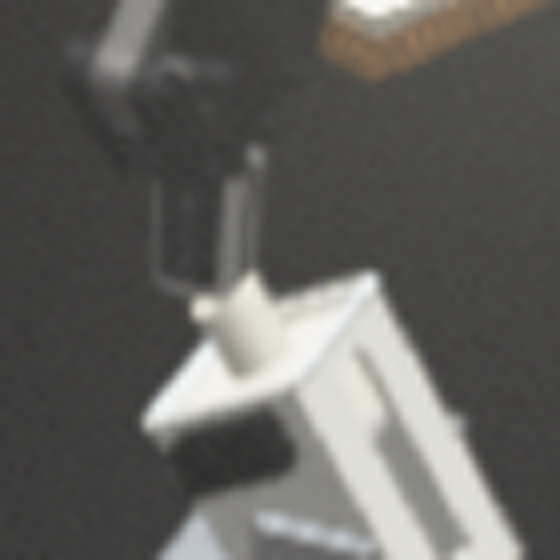

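The body is below the rim and force is low. Carrying on.

Call:
jog_arm --targets '[[[0.0025,0.0008,-0.005],0],[[0.0025,0.0007,-0.005],0],[[0.002,0.0005,-0.004],0]]'

```text
t: 23.45
tool_pos: [0.5026, 0.1638, 0.1027]
eef_rot: [-3.127, -0.077, -2.847]
force: [-2.5, 0.2, 5.1]
width: -0.0001
```

```bash
python3 look2.py b14
```

```text
23.45 [0.5026 0.1638 0.1027] [-3.1274 -0.0772 -2.8474] [-2.5253  0.1845  5.0668] h,l,z [-7.6  0.5 -1.3]
```

View pics/b14.png

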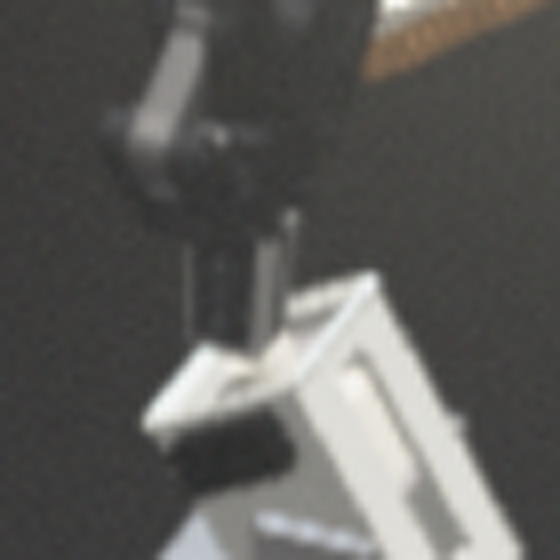

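By calculation it is past the latch depth. Backing off along the axis to check.

Call:
jog_arm --targets '[[[-0.006,-0.002,0.01],0],[[-0.006,-0.002,0.02],0],[[-0.02,-0.006,0.04],0],[[-0.04,-0.012,0.02],0],[[0,0,0],0]]'

```text
t: 24.12
tool_pos: [0.4309, 0.1413, 0.1951]
eef_rot: [-3.126, -0.071, -2.847]
force: [1.5, -0.3, 0.4]
width: -0.0002
```

```bash
python3 look2.py b15;  python3 - <<'E'
from h import *
s=r.read_camera('top');cv2.imwrite('pics/b15t.png',cv2.resize(s[250:320,200:270],None,fx=8,fy=8,interpolation=cv2.INTER_CUBIC)[:,:,::-1])
E
```

```text
24.125 [0.4309 0.1413 0.1951] [-3.1265 -0.071  -2.8473] [ 1.4533 -0.3233  0.4106] h,l,z [-82.7  -0.5  91.1]
```

View pics/b15.png

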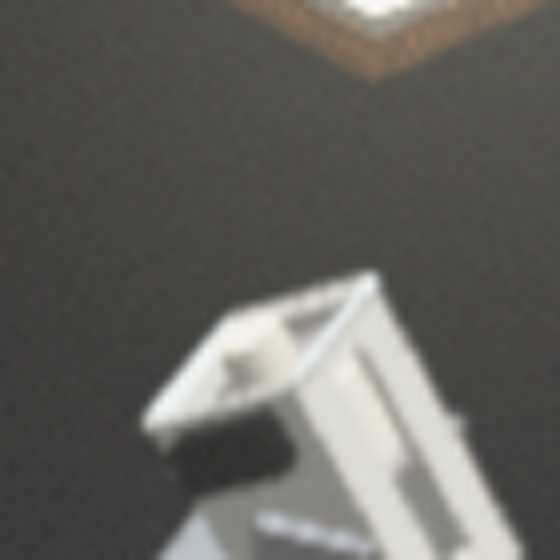

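View pics/b15t.png

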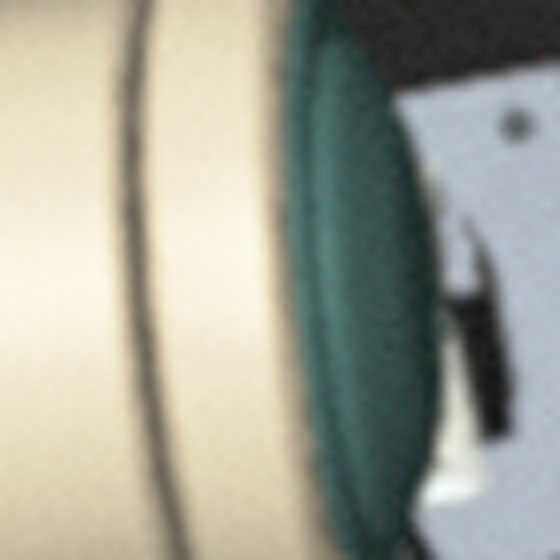

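```bash
python3 - <<'E'
from h import *
# far body face plane u=+18: intersect ray with u=18mm plane
def onu(p,u=.018):
    o,d=ray('scene',c8(*p)); t=(u-(o-C)@U)/(d@U); q=o+d*t-C; return np.round([q@L*1e3,q@ZC*1e3],1)
print(onu((402,470)),onu((385,472)),'rim ref',onu((300,383),.023),onu((374,280),.023))
print('boss top c',f8((255,335),0))
E
```

```text
[  1.6 -44. ] [ -5.  -40.3] rim ref [-24.1  -2.8] [22.9 -1.6]
boss top c [-1.7  2.  -0.4  2.6]
```

The far-wall slot shows the cassette's underside about 40 mm below the rim, and the boss top is about 3–4 mm above it, so the round one is latched. On to the bar cassette.

Call:
jog_arm --targets '[[[0.012,-0.057,0],0.1],[[0.012,-0.057,0],0.1],[[0.012,-0.057,0],0.1],[[0.012,-0.057,0],0],[[0.012,-0.057,0],0],[[0.012,-0.05,-0.02],0],[[0,0,-0.03],0],[[0,0,0],0]]' --fingers 62 --newtons 20

```text
t: 25.22
tool_pos: [0.5157, -0.2062, 0.1362]
eef_rot: [-3.126, -0.065, -2.79]
force: [0.6, 0.9, -0.0]
width: 0.0528
```

```bash
python3 - <<'E'
from h import *
print(r.read_state()['joint_pos'])
s=r.read_camera('scene');cv2.imwrite('pics/c1.png',cv2.resize(s[220:340,110:270],None,fx=5,fy=5,interpolation=cv2.INTER_CUBIC)[:,:,::-1])
E
```

```text
[-0.4672  0.337   1.6659 -0.0632  1.1724 -2.3651]
```

View pics/c1.png

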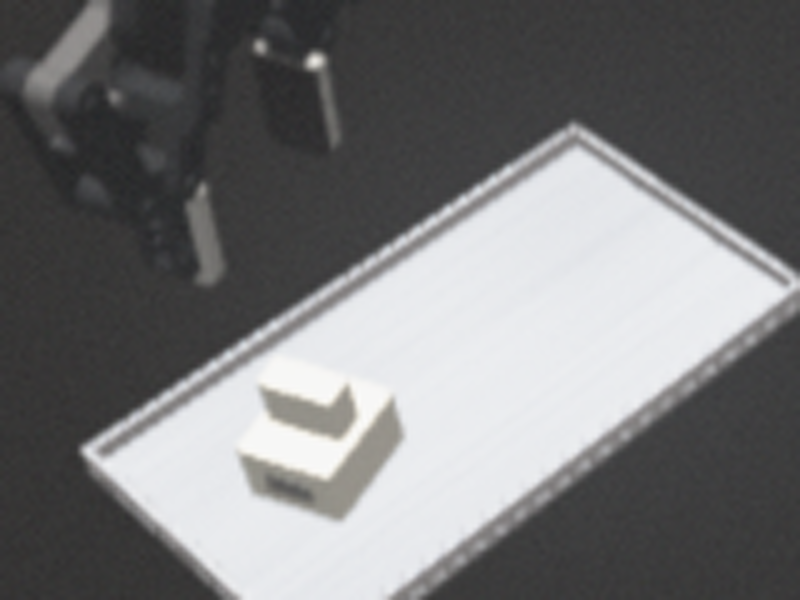

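Call:
jog_arm --targets '[[[-0.012,0.0054,-0.02],0],[[-0.002,0,-0.03],0],[[-0.002,0,-0.015],0],[[0,0,0],0]]'

```text
t: 25.78
tool_pos: [0.5062, -0.201, 0.0759]
eef_rot: [-3.115, -0.055, -2.785]
force: [-0.0, -0.2, 0.7]
width: 0.0532
```

Call:
jog_arm --targets '[[[-0.003,0,-0.015],-0.03],[[-0.002,0,-0.015],0],[[-0.001,0,-0.009],0],[[0,0,0],0]]'

```text
t: 26.28
tool_pos: [0.503, -0.2013, 0.0381]
eef_rot: [-3.109, -0.05, -2.789]
force: [-0.0, 0.4, 0.5]
width: 0.0535
```

```bash
python3 - <<'E'
from h import *
s=r.read_camera('scene');cv2.imwrite('pics/c2.png',cv2.resize(s[220:340,110:270],None,fx=5,fy=5,interpolation=cv2.INTER_CUBIC)[:,:,::-1])
E
```

```text
(no output)
```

View pics/c2.png

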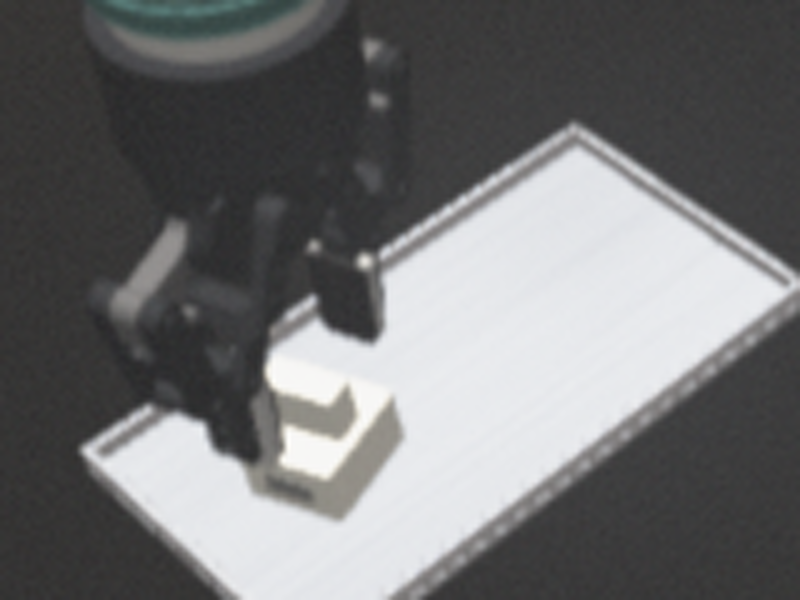

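The fingers straddle the bar boss (310,390 in the crop). I'll lower slightly and grip.

Call:
jog_arm --targets '[[[0.001,0,-0.0035],0],[[0,0,0],0],[[0,0,0],0],[[0,0,0],0],[[0,0,0],0]]' --fingers 0

```text
t: 26.95
tool_pos: [0.5053, -0.2019, 0.0358]
eef_rot: [-3.107, -0.048, -2.789]
force: [-0.2, 0.5, -1.3]
width: 0.0116
```

Call:
jog_arm --targets '[[[0,0,0.03],0],[[0,0,0.055],0],[[0,0,0.055],0],[[0.002,0.04,0.02],0],[[0.002,0.058,0],0],[[0.002,0.058,0],-0.1],[[0.002,0.058,0],-0.1],[[0.002,0.058,0],-0.1]]'

```text
t: 27.95
tool_pos: [0.515, 0.0738, 0.2013]
eef_rot: [-3.105, -0.044, -2.852]
force: [0.8, 0.2, -1.5]
width: 0.0113
```

Call:
jog_arm --targets '[[[0,0.035,0],0],[[0,0,0],0]]'

```text
t: 28.2
tool_pos: [0.5143, 0.1138, 0.2012]
eef_rot: [-3.107, -0.043, -2.846]
force: [-0.6, -0.1, -0.7]
width: 0.0115
```

```bash
python3 look2.py c3
```

```text
28.2 [0.5143 0.1138 0.2012] [-3.1067 -0.0434 -2.8465] [-0.5656 -0.0615 -0.6779] h,l,z [-10.8 -50.7  97.2]
```

View pics/c3.png

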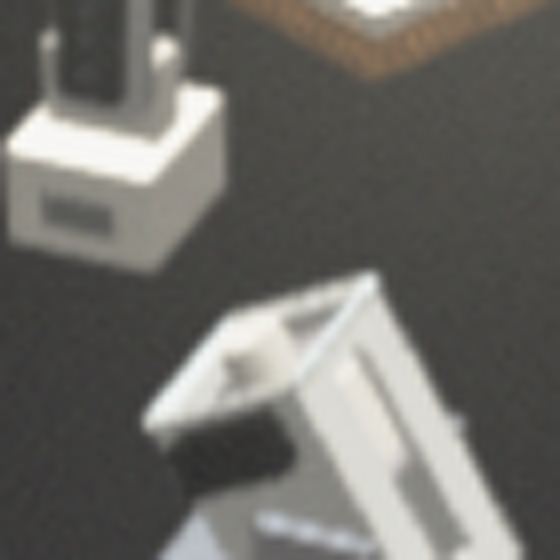

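The bar cassette hangs upright at (115,190 in the crop). The round boss, latched, sticks up 4 mm in the mouth (260,350), so I'll tilt the bar cassette further out on the far rim to keep clear of it.

Call:
jog_arm --targets '[[[0.0007,0.03,0],0],[[0.0007,0.0235,-0.01],0],[[0,0,-0.02],0],[[0,0,-0.012],0],[[0,0,0],0]]'

```text
t: 28.88
tool_pos: [0.5167, 0.1611, 0.1583]
eef_rot: [-3.102, -0.044, -2.854]
force: [0.3, 0.7, -0.9]
width: 0.011
```

```bash
python3 look2.py c4
```

```text
28.875 [0.5167 0.1611 0.1583] [-3.1019 -0.044  -2.8542] [ 0.3155  0.7115 -0.8816] h,l,z [ 5.1 -6.2 54.3]
```

View pics/c4.png

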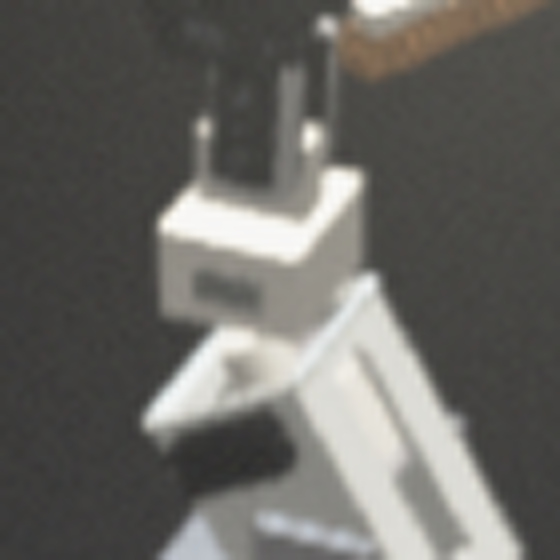

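Call:
jog_arm --targets '[[[-0.001,0.006,-0.004],0],[[0,0.0005,-0.002],0],[[0,0,0],0]]'

```text
t: 29.3
tool_pos: [0.5171, 0.1675, 0.154]
eef_rot: [-3.101, -0.04, -2.855]
force: [-0.1, 0.5, -1.3]
width: 0.0114
```

```bash
python3 look2.py c5
```

```text
29.3 [0.5171 0.1675 0.154 ] [-3.1014 -0.04   -2.8554] [-0.1388  0.5066 -1.2762] h,l,z [ 7.4 -0.2 50. ]
```

View pics/c5.png

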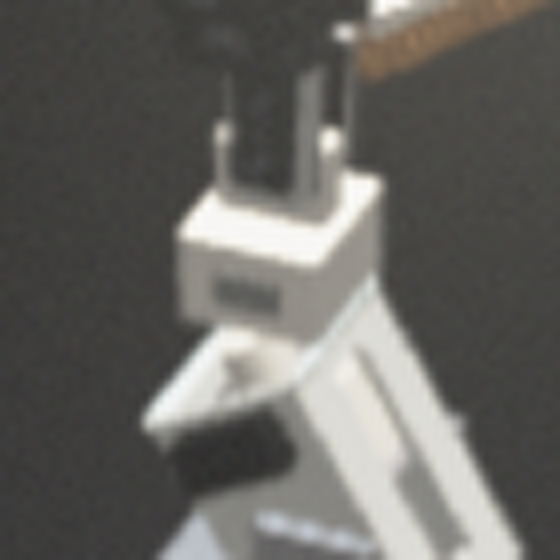

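Call:
jog_arm --targets '[[[0,0,-0.005],0],[[-0.002,-0.0006,-0.004],0],[[-0.006,-0.0018,-0.0045],0],[[-0.006,-0.0018,-0.0045],0],[[0,0,0],0]]'

```text
t: 29.98
tool_pos: [0.5099, 0.1659, 0.1438]
eef_rot: [-3.102, -0.019, -2.856]
force: [-0.9, -0.3, -0.4]
width: 0.0113
```

```bash
python3 look2.py c6
```

```text
29.975 [0.5099 0.1659 0.1438] [-3.1019 -0.0188 -2.8556] [-0.9004 -0.3075 -0.3688] h,l,z [-0.   0.4 39.8]
```

View pics/c6.png

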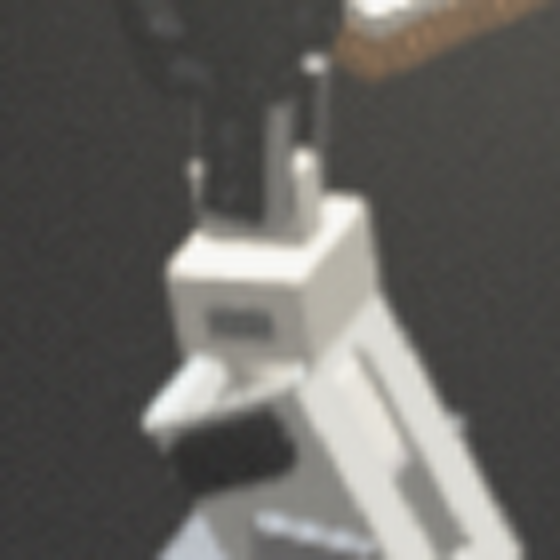

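Call:
jog_arm --targets '[[[-0.006,-0.0018,-0.0045],0],[[-0.006,-0.0018,-0.0045],0],[[-0.006,-0.0018,-0.0045],0],[[0,0,0],0]]'

```text
t: 30.52
tool_pos: [0.5007, 0.1629, 0.1374]
eef_rot: [-3.101, 0.005, -2.856]
force: [-3.3, 0.1, 2.8]
width: 0.0115
```

```bash
python3 look2.py c7
```

```text
30.525 [0.5007 0.1629 0.1374] [-3.1015  0.0049 -2.856 ] [-3.2964  0.13    2.8048] h,l,z [-9.7  0.2 33.4]
```

View pics/c7.png

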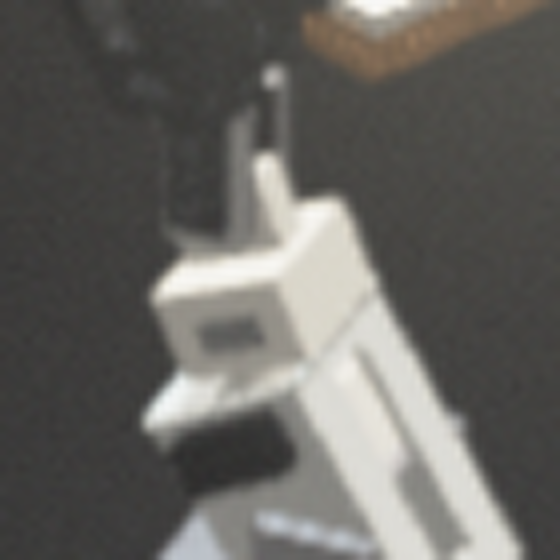

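Call:
jog_arm --targets '[[[-0.006,-0.0018,-0.0045],0],[[-0.006,-0.0018,-0.005],0],[[0,0,0],0]]'

```text
t: 30.95
tool_pos: [0.4917, 0.1599, 0.1295]
eef_rot: [-3.101, 0.013, -2.856]
force: [0.1, -1.2, -1.8]
width: 0.0112
```

```bash
python3 look2.py c8
```

```text
30.95 [0.4917 0.1599 0.1295] [-3.1008  0.013  -2.8558] [ 0.1449 -1.1678 -1.7724] h,l,z [-19.1  -0.1  25.5]
```

View pics/c8.png

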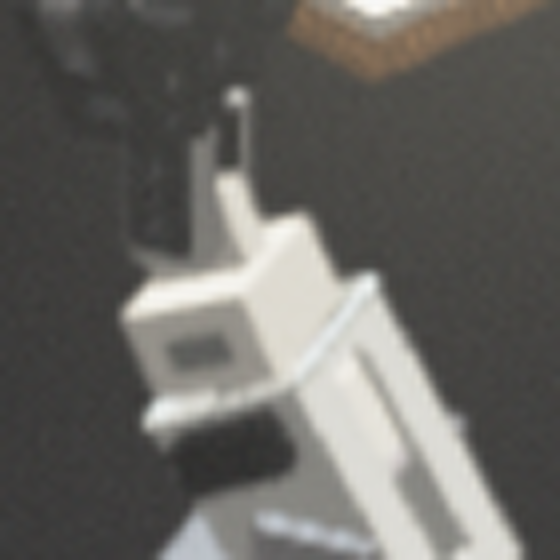

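It slid over the far rim and now sits in the flare. Measuring.

```bash
python3 - <<'E'
from h import *
for n,p,l in [('far top -y',(243,290),-.02),('far top +y',(305,212),.02),('near top -y',(122,312),-.02),('far bot -y ',(272,375),-.02),('near bot -y',(152,398),-.02),('boss far top?',(230,178),0)]: print(n,f8(p,l))
E
```

```text
far top -y [ 4.7 29.  18.5 22.7]
far top +y [ 3.3 27.3 16.5 22. ]
near top -y [-28.3  14.2 -17.4  26.4]
far bot -y  [12.   6.3 13.6 -0.5]
near bot -y [-21.   -9.4 -22.8   2.3]
boss far top? [-7.6 45.9 16.4 43.5]
```

This is nearly the same state as before the good insertion of the round one, so I'll use the same move.

Call:
jog_arm --targets '[[[0.004,0.0012,-0.002],0],[[0.004,0.0012,-0.005],0],[[0,0,0],0]]'

```text
t: 31.38
tool_pos: [0.4986, 0.162, 0.1205]
eef_rot: [-3.101, 0.007, -2.856]
force: [0.0, -0.4, 0.7]
width: 0.0117
```

```bash
python3 look2.py c9
```

```text
31.375 [0.4986 0.162  0.1205] [-3.1011  0.0072 -2.8561] [ 0.0401 -0.4139  0.692 ] h,l,z [-11.9  -0.1  16.5]
```

View pics/c9.png

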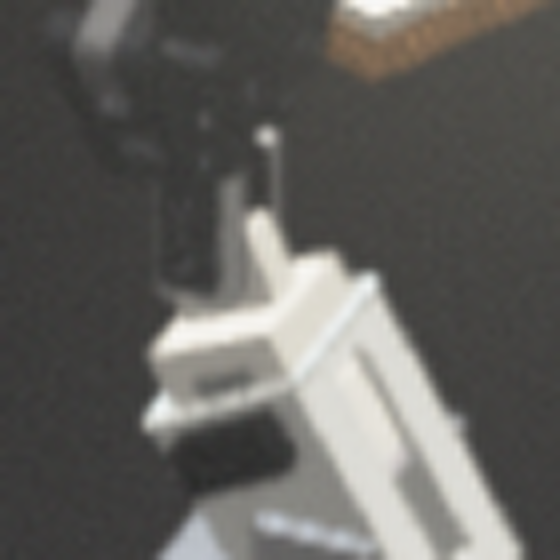

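It's in the mouth. I'll push on along the column with a firmer grip.

Call:
jog_arm --targets '[[[0.001,0.0003,-0.004],0],[[0.002,0.0006,-0.005],0],[[0.003,0.001,-0.005],0]]' --newtons 50

```text
t: 31.8
tool_pos: [0.5035, 0.1638, 0.1097]
eef_rot: [-3.101, 0.006, -2.856]
force: [-7.4, -2.4, 7.8]
width: 0.0105
```

```bash
python3 look2.py c10
```

```text
31.8 [0.5035 0.1638 0.1097] [-3.1011  0.0063 -2.8563] [-7.4387 -2.4154  7.8283] h,l,z [-6.7  0.2  5.7]
```

View pics/c10.png

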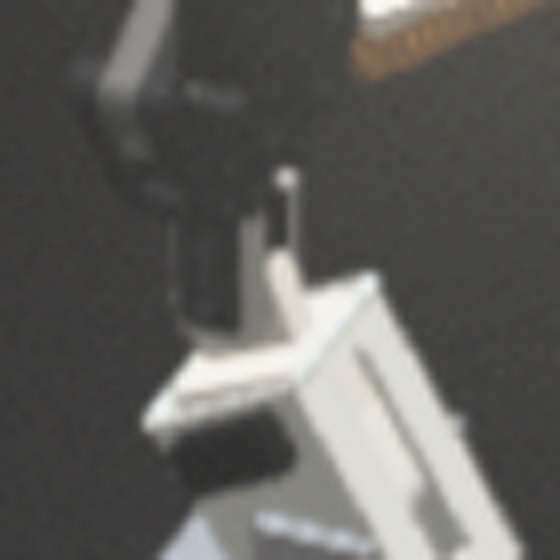

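Call:
jog_arm --targets '[[[0,0,0],0],[[0,0,0],0],[[-0.006,-0.002,0.02],0],[[-0.008,-0.0025,0.03],0],[[0,0,0],0]]' --fingers 55

```text
t: 32.48
tool_pos: [0.4932, 0.1601, 0.1605]
eef_rot: [-3.101, 0.014, -2.856]
force: [-0.3, -1.0, -0.5]
width: 0.047
```

```bash
python3 look2.py c11
```

```text
32.475 [0.4932 0.1601 0.1605] [-3.101   0.0137 -2.8561] [-0.3191 -0.9685 -0.5033] h,l,z [-17.6  -0.3  56.5]
```

View pics/c11.png

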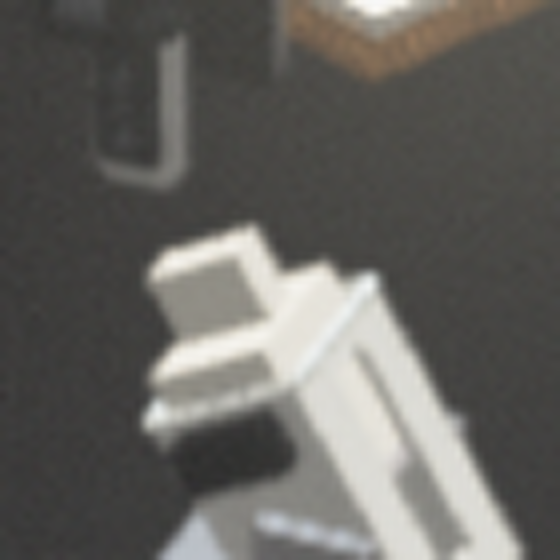

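The bar cassette rests in line in the mouth, with its boss top centre at about (208,248). Shut the fingers and press.

Call:
jog_arm --targets '[[[-0.01,-0.003,0],0],[[0,0,-0.01],0],[[0,0,0],0],[[0,0,-0.008],0]]' --fingers 0

```text
t: 33.02
tool_pos: [0.4809, 0.1567, 0.1372]
eef_rot: [-3.102, 0.007, -2.856]
force: [1.1, -0.1, -0.3]
width: 0.0003
```

Call:
jog_arm --targets '[[[0.004,0.0012,-0.006],0],[[0.004,0.0012,-0.006],0],[[0.004,0.0012,-0.006],0]]'

```text
t: 33.4
tool_pos: [0.492, 0.16, 0.1183]
eef_rot: [-3.102, 0.003, -2.856]
force: [-3.8, -1.5, 7.8]
width: -0.0001
```

```bash
python3 look2.py c12
```

```text
33.4 [0.492  0.16   0.1183] [-3.1016  0.0029 -2.8561] [-3.7878 -1.491   7.7789] h,l,z [-18.9  -0.1  14.3]
```

View pics/c12.png

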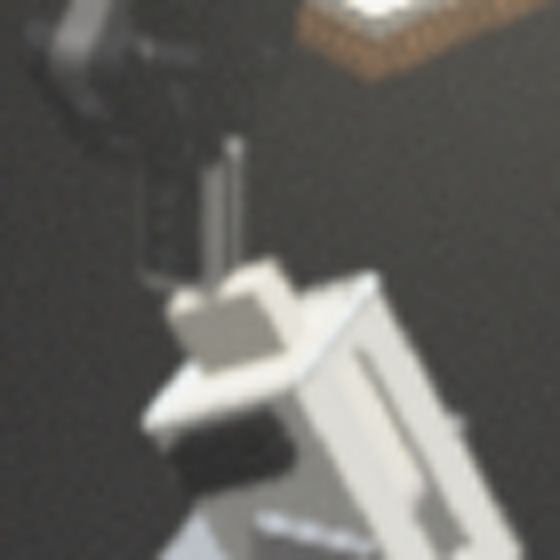

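Call:
jog_arm --targets '[[[0.0035,0.001,-0.006],0],[[0.003,0.001,-0.006],0],[[0.002,0.0006,-0.004],0]]'

```text
t: 33.83
tool_pos: [0.4998, 0.1622, 0.1038]
eef_rot: [-3.101, -0.001, -2.856]
force: [-4.1, -1.5, 10.7]
width: -0.0001
```

```bash
python3 look2.py c13
```

```text
33.825 [0.4998 0.1622 0.1038] [-3.1009 -0.0007 -2.856 ] [-4.0638 -1.4818 10.6573] h,l,z [-10.7  -0.2  -0.2]
```

View pics/c13.png

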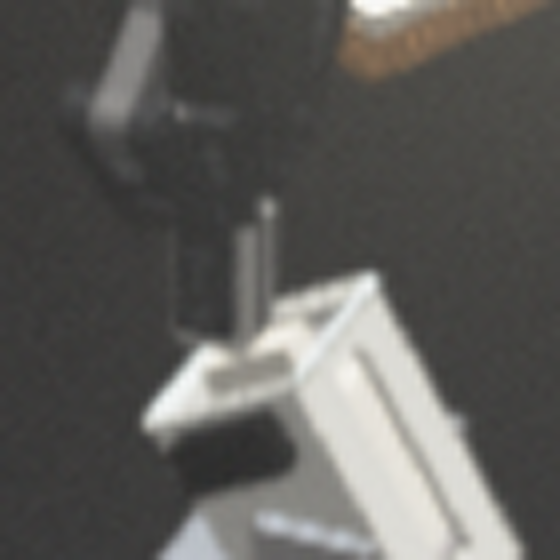

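Call:
jog_arm --targets '[[[0.001,0.0003,-0.003],0]]'

```text
t: 34.0
tool_pos: [0.501, 0.1625, 0.1016]
eef_rot: [-3.101, -0.001, -2.856]
force: [-2.9, -1.6, 11.3]
width: -0.0
```

Call:
jog_arm --targets '[[[-0.006,-0.002,0.01],0],[[-0.006,-0.002,0.02],0],[[-0.02,-0.006,0.04],0],[[-0.05,-0.015,0.02],0],[[-0.05,-0.015,0.02],0],[[0,0,0],0]]'

```text
t: 34.75
tool_pos: [0.3673, 0.1217, 0.215]
eef_rot: [-3.1, 0.002, -2.856]
force: [1.0, 0.2, 1.6]
width: -0.0001
```

```bash
python3 look2.py c14; python3 - <<'E'
from h import *
s=r.read_camera('scene');cv2.imwrite('pics/c14s.png',s[:,:,::-1])
s=r.read_camera('top');cv2.imwrite('pics/c14t.png',s[:,:,::-1])
E
```

```text
34.75 [0.3673 0.1217 0.215 ] [-3.1     0.0023 -2.8556] [1.0379 0.1594 1.6167] h,l,z [-149.3   -0.9  111. ]
```

View pics/c14.png

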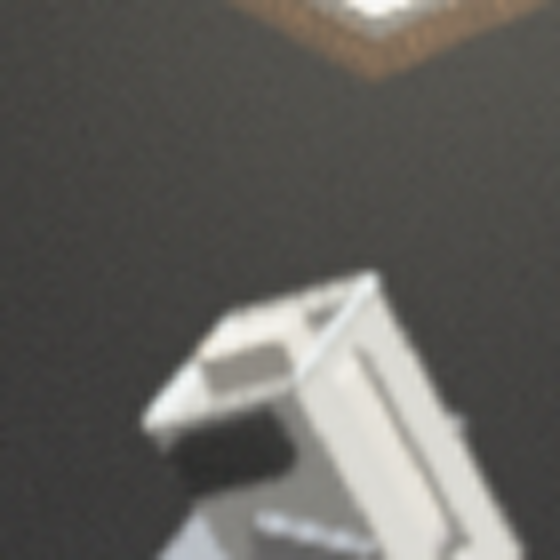

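View pics/c14s.png

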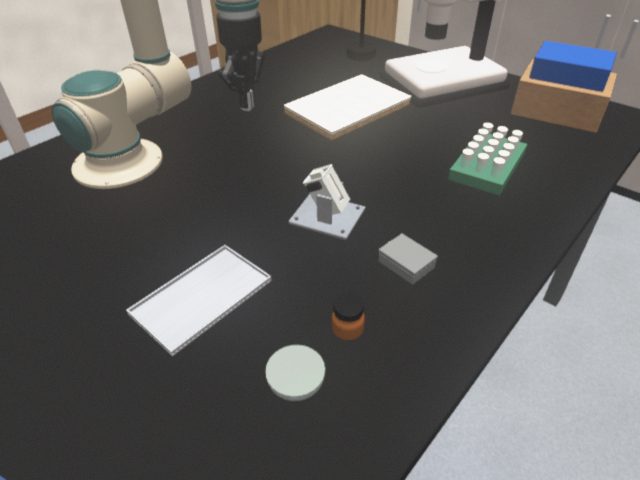

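```bash
python3 - <<'E'
from h import *
def onu(p,u=.018):
    o,d=ray('scene',c8(*p)); t=(u-(o-C)@U)/(d@U); q=o+d*t-C; return np.round([q@L*1e3,q@ZC*1e3],1)
print('bar top edge -y near/far',f8((200,360),-.006),f8((290,345),-.006)); print('lowest white in slot',onu((440,548)),onu((455,545)))
a=cv2.imread('pics/scene0.png').astype(int);b=cv2.imread('pics/c14s.png').astype(int)
for n,(x,y,w,h) in dict(jar=(325,285,50,60),dish=(255,335,80,70),box=(370,225,75,60)).items(): print(n,np.abs(a-b)[y:y+h,x:x+w].mean())
E
```

```text
bar top edge -y near/far [-14.2  -5.  -14.8   2.7] [10.6  6.  12.2 -0.1]
lowest white in slot [ -0.3 -66.9] [  5.8 -70.1]
jar 1.8231111111111111
dish 1.8864880952380951
box 1.7434814814814814
```

```bash
python3 -c "
from cell import r
print(r.sign_off()); print(r.read_state()['t'])"
```

```text
the job is handed in; nothing more can be done
None
the job is handed in; nothing more can be done
```

Both cassettes are in the magazine and held by the latches: the round-boss one below, the bar-boss one on top. I handed the job in at about 35 s of the 72 s; no verdict is reported back.

**How it went:** I gripped each cassette by its boss, tilted it to the column's 30° lean against the far rim, and slid it into the mouth. Then I let go and pressed it down along the column with shut fingers until it latched.

**What went wrong:** My first try with the round cassette over-tilted. It jammed in the mouth, with about 35 N at the wrist, then slipped out and landed upright on the bench. I picked it up from there and the second try went in. The bar cassette went in first time.

**Last checks:** These are from the camera, after correcting for a 2 mm height offset I saw at the rim.

| Check | Measured | Should be |
|---|---|---|
| Round cassette underside after its own push, below rim | about 40 mm | 40 mm |
| Round cassette underside at the end, below rim | about 65 mm | 64 mm |
| Bar boss top, above rim | about 3.5 mm | 4 mm |

- **Bystanders:** The jar, dish and slide box look the same in the before and after pictures, and the gripper was well clear at the end.
- **Not confirmed:** I could not see the latches themselves. I take them as closed because neither cassette rose back when I let go.

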